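# Move a hanging tube carrier from the drip hook to the lift table with a lifting fork

### The job

Without touching the tube carrier with the gripper, pick up the lifting fork by its black handle, hook the fork under the carrier's bail, lift the carrier up and off the drip hook and carry it hanging on the fork to the lift table. Set it down gently and upright in the middle of the platform, lengthwise along it and square with it (the platform's height is not known: feel for it), then draw the fork out and stand it upright on the bench, clear of the lift table. Leave the other things on the bench where they are.

Things in the scene. Friction and masses are not known exactly. Their poses are not given: they have to be found in the camera images.
- stand: Steel drip stand, fixed, base plate 150 x 130 x 8 mm. Origin on the bench straight below the hook's seat, z up. A post (55 to 73 mm on the +x side, top at z = 160 mm) carries one hook that reaches towards the stand's -x; that side is open.
- hook_seat (a point): Middle of the hook's seat, 160 mm above the bench; axes as the stand. The hook is a flat arm along x, 20 mm wide (y), 6 mm thick, with an upturned lip at its -x end: lip from x = -16 to -10 mm, its top 14 mm above the seat. The bail lies behind (+x of) the lip.
- carrier: Grey tube carrier full of red-capped tubes: 60 (x) x 120 (y) x 45 mm block, tubes up to 75 mm, fixed steel bail over its length (y); 0.3 to 0.6 kg. Origin at the centre of its underside, z up. It starts hanging by the middle of its bail on the drip hook, its x axis along the stand's x, its underside 33 mm above the bench.
- carrier_bail (a point): Middle of the carrier's straight bail bar, 131 mm above its underside; axes as the carrier. The bar is 8 x 8 mm, runs along y, between two 6 mm wide legs at y = +-56 mm. Below the bar is 52 mm of free height down to the tubes.
- fork: Aluminium lifting fork, 0.22 kg, C-shaped from the side, open towards its +x, standing on the bench on its two prongs. Origin at the centre of its underside, below the handle; z up. Prongs 9 mm wide at y = +-26 mm, from the back plate (x = -38 to -30 mm, 62 mm wide) to x = 20 mm. Upper arm, 30 mm wide, has its underside at z = 58 mm.
- fork_seat (a point): Seat for the bail: on top of the prongs, half-way between them, 8 mm above the fork's underside; axes as the fork. Seat flat from x = -14 to 14 mm, between a tip lip 10 mm high (x = 14 to 20 mm) and an inner stop 6 mm high (x = -20 to -14 mm); free height above the seat 50 mm.
- fork_handle (a point): Centre of the fork's black handle block, 95 mm above the fork's underside (87 mm above its seat); axes as the fork. Handle 30 (x) x 22 (y) x 55 mm tall: take it from above, closing across its y.
- lift: Lift table: fixed foot 100 x 130 mm with a column and a flat aluminium platform 120 (x) x 160 (y) mm centred over it. Origin on the bench under the centre; x and y along the platform's sides. The top of the platform stands somewhere between 35 and 85 mm above the bench, different every time and not reported: see it or feel it. It does not yield.
- rack: Bystander: white rack of red-capped tubes, 75 x 117 x 75 mm; origin under its centre.
- dish: Bystander: clear dish, 90 mm across, 18 mm high; origin under its centre.
- bottle: Bystander: white bottle, 56 mm across, 100 mm high; origin under its centre.
- timer: Bystander: black timer, 65 x 75 x 24 mm; origin under its centre.
- marker: Bystander: white marker pen with black cap, 135 mm long, lying along its x; origin under its middle.
Mind the look-alikes: they are no part of the job. Several things have the shape of the lift; the one meant has the colours described above.

How it is judged:
By the outcome, as a careful person would: the job done as asked, in the order asked, and still so for the second after the job is handed in, with the robot touching nothing.
It also fails if it takes over 72 s, if anything falls off the work surface, if the arm or the gripper's body presses on something with over 40 N, if the wrist force passes 120 N, or if a joint passes its speed limit or range.

### The arm

A 6-joint arm with a two-finger parallel gripper is mounted at the origin on the work surface. World frame = base frame: x ahead of the robot, y to its left, z up, the work surface at z = 0. Lengths are in mm, angles in rad, forces in N, time in s.
With the tool pointing down it reaches from about 250 to 725 mm from the base axis. Payload 9.7 kg.
Tool frame: the origin (TCP) lies at the very end of the fingers, on their centre line; the grasp point (between the pads) lies 19 mm behind it; x points along the fingers, y is the direction in which the jaws open and shut, and the axes are right-handed (so a half turn about x gives the same grasp; the last joint's range is limited). The gripper opens to 85 mm and grips with 20 to 120 N. Pads are 22 mm wide; open, the fingers measure 114 mm over their backs; the gripper's body (76 mm by 85 mm) begins 54 mm behind the grasp point. The pads swing forward as they close: fully open they stand 13 mm farther back than shut.
Start: joints at [-1.274, 0.087, 0.176, 1.66, 0, 1.571], TCP at [160.851, -525.95, 231.284] pointing down, gripper open.
Joint ranges: [-3.13, 3.13], [-0.85, 1.81], [-1.15, 1.24], [-2.2, 2.28], [-1.44, 1.52], [-3.14, 3.14]. Speed limits (rad/s): [2.22, 2.22, 2.57, 3.14, 3.14, 3.14].

### API

Orientations are given as a unit quaternion [x, y, z, w].
In Python, from bench import * gives the robot as it stands. The module is installed in compiled form; this text tells all that it offers.
- The arm moves only by the tool carry_out, never from a script. Its argument "targets" is a list of rows, each an object of numbers: "dx", "dy", "dz": the shift along the tool's x, y, z in mm; "roll": the turn about the tool's x in degrees. A call has 1 to 8 rows; each row is the pose to reach, as a shift and turn from the pose measured when the call began, along the tool's axes at that moment; what a row does not reach only later rows make up. A row lasts 1/10 s, in which the tool goes at most 50 mm and 8.59 degrees, less where a joint would pass 70% of its speed; a pose out of reach is approached as far as the arm can. A call with a gripper value outside its range is refused whole. "jaw" is the gripper command: -1 is fully open, 1 is shut, values between are in proportion, set as the call begins (left out, the last holds). The fingers move at their own pace and stop on an object; "squeeze" is the grip in N (left out, the last holds). Time passes only in rows, so rows that repeat a pose let the fingers close. It gives the time, the measured TCP pose, the force and the opening at its end, in the units of the state.
- sense(): the state, without advancing time (a new reading comes with each control period).
- grab_frame(name): name is "side" or "top" or "wrist"; returns the picture (480x640x3 uint8, red, green, blue); there is no depth.
- camera_params(name): a dict with "fx", "fy", "cx", "cy" (pixels), "pose" (4x4, takes a point from camera to world coordinates). Camera axes: x right, y up, looking along -z (the intrinsics and any distortion apply to the point x, -y, -z); pixel columns grow to the right and rows downward; lengths in mm; the calibration is good to about 2 mm. A picture is of the moment at which its call begins: read the wrist's pose just before it. camera_params takes no time and is no camera call; for the wrist camera it gives the pose at the moment of the call.
- job_done(): hands the job in, once; it reports no verdict.
Trained networks look in the newest picture that a camera, given by its name, has taken for a name from the list of things; names that differ only in an ending like _2 or _b are one class to them, and where a whole thing is asked for, a point or a joint stands for the part that bears it (a point fixed in the world has none). Each returns a list of dicts, best first, with "conf" (0 to 1); they miss things now and then, are a little off and sometimes report something else, mostly with a low value. They report only what shows in the picture. A call takes as long as a camera call. They do not tell look-alikes from the thing itself.
- spot_in(camera, name): "uv" ([column, row] in pixels, amid what is visible of it).
The state is a dict: "time_s": time; "joint_positions": joint angles; "dq": joint speeds; "effort": joint torques, N m; "ee_pos": TCP position; "orientation": TCP orientation; "wrist_force": force on the tool from outside, world axes, zero at the start; "moment": the same for the moment, N m; "width": opening from 0.0 (shut) to 1.0 (fully open).
Only numpy, scipy, OpenCV 4.12 (cv2) and the standard library are available. Lean on these libraries where they do the work, as an engineer would, in place of code of your own. Each camera call takes 0.05 s, during which the arm holds its last target.

## Working session

There is one attempt and no reset: what is moved stays moved. The work goes in short steps, Python scripts to look and compute and a tool call to move; the robot and the scene stay as the last step left them, time stands still between calls to the robot, and variables do not carry over. Pictures are saved under pics/ and viewed, and the job is handed in when it is done.

Besides the shell and the picture viewer there is one more tool, called after "Emit:" as name([rows], argument=value, ...), one row to a line, values as JSON. carry_out: Moves the arm, as the interface text tells. Its arguments: {"type":"object","properties":{"targets":{"type":"array","items":{"type":"object","properties":{"dx":{"type":"number"},"dy":{"type":"number"},"dz":{"type":"number"},"roll":{"type":"number"}}}},"jaw":{"type":"number"},"squeeze":{"type":"number"}},"required":["targets"]}

```bash
mkdir -p pics; cat > h.py <<'E'
from bench import *
import numpy as np, cv2, json
def snap(n,f):
    im=grab_frame(n); cv2.imwrite('pics/'+f,im[:,:,::-1]); return im
E
python3 - <<'E'
from h import *
print(sense())
for n in ['side','top','wrist']:
    p=camera_params(n); print(n,{k:(np.round(v,3).tolist() if not isinstance(v,str) else v) for k,v in p.items()})
    snap(n,n+'0.png')
    for t in ['stand','carrier','carrier_bail','fork','fork_handle','lift','hook_seat'] if n!='wrist' else []:
        pass
print(sense()['time_s'])
E
```

```text
{'time_s': 0.0, 'joint_positions': array([-1.27397591e+00,  8.74839177e-02,  1.75111622e-01,  1.65976334e+00,
       -4.40635897e-05,  1.57078327e+00]), 'dq': array([-4.69217095e-04,  2.74599956e-04,  8.91122329e-05, -2.83388989e-04,
       -1.10870272e-05,  5.71085276e-04]), 'effort': array([ 8.11982736e-04, -5.20394862e+01,  4.64801538e+01,  1.64614047e-02,
        1.27584476e-04, -3.29818434e-06]), 'ee_pos': array([ 160.78836348, -525.74278448,  230.5583911 ]), 'orientation': array([-0.69924758, -0.10502762,  0.69941842, -0.1040956 ]), 'wrist_force': array([-0.0977804 , -0.38304116, -0.12779516]), 'moment': array([ 0.00787357, -0.00083233,  0.0298262 ]), 'width': 0.9963837700022773}
side {'fx': 581.777, 'fy': 581.777, 'cx': 314.753, 'cy': 246.897, 'pose': [[0.978, 0.112, -0.176, 234.375], [-0.209, 0.558, -0.803, -1195.249], [0.008, 0.822, 0.569, 938.361], [0.0, 0.0, 0.0, 1.0]]}
top {'fx': 443.274, 'fy': 443.274, 'cx': 319.933, 'cy': 236.93, 'pose': [[-0.002, 0.996, -0.086, 404.023], [-1.0, 0.0, 0.021, -43.729], [0.021, 0.086, 0.996, 1169.338], [0.0, 0.0, 0.0, 1.0]]}
wrist {'fx': 407.96, 'fy': 407.96, 'cx': 316.254, 'cy': 237.501, 'pose': [[0.292, 0.909, 0.296, 237.364], [-0.956, 0.278, 0.088, -503.294], [-0.003, -0.309, 0.951, 373.011], [0.0, 0.0, 0.0, 1.0]]}
0.15
```

View pics/side0.png

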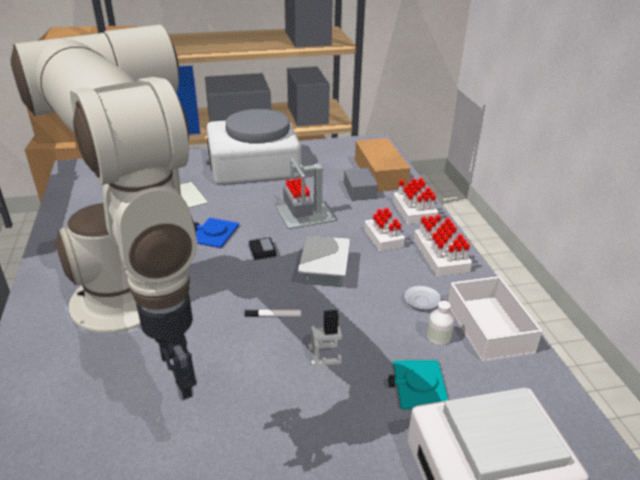

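View pics/top0.png

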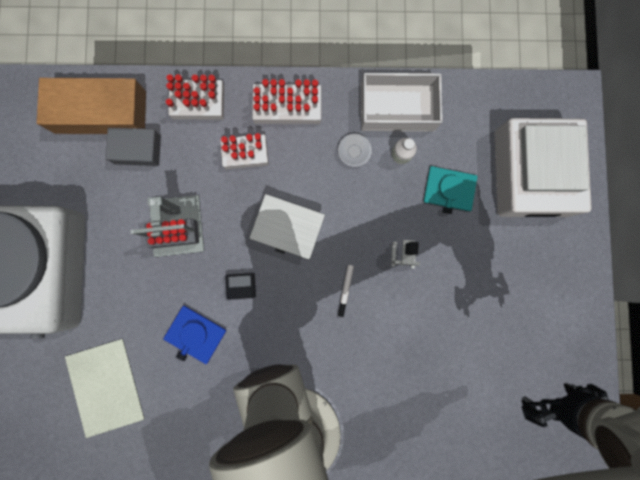

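View pics/wrist0.png

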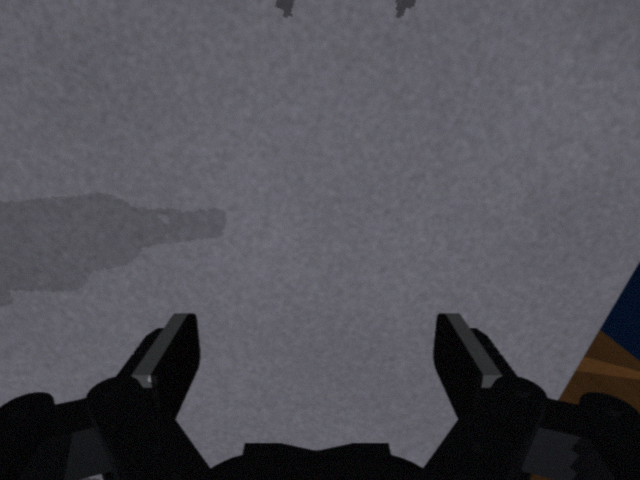

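```bash
cat >> h.py <<'E'
def ray(n,uv,P=None):
    p=P or camera_params(n); T=np.array(p['pose'])
    d=T[:3,:3]@np.array([(uv[0]-p['cx'])/p['fx'],-(uv[1]-p['cy'])/p['fy'],-1.]); return T[:3,3],d
def atz(n,uv,z,P=None):
    o,d=ray(n,uv,P); return (o+d*(z-o[2])/d[2])[:2]
def proj(n,X,P=None):
    p=P or camera_params(n); T=np.array(p['pose']); c=T[:3,:3].T@(np.asarray(X,float)-T[:3,3])
    return np.array([p['cx']+p['fx']*c[0]/-c[2],p['cy']+p['fy']*c[1]/c[2]])
def tri(obs):
    A=np.zeros((3,3));b=np.zeros(3)
    for n,uv in obs:
        o,d=ray(n,uv);d=d/np.linalg.norm(d);M=np.eye(3)-np.outer(d,d);A+=M;b+=M@o
    return np.linalg.solve(A,b)
def crop(src,x,y,w,h,s,out):
    im=cv2.imread('pics/'+src)[y:y+h,x:x+w]; cv2.imwrite('pics/'+out,cv2.resize(im,None,fx=s,fy=s,interpolation=cv2.INTER_CUBIC))
E
python3 - <<'E'
from h import *
crop('top0.png',125,165,210,110,3.8,'c1.png')
crop('top0.png',330,220,110,110,5,'c2.png')
crop('side0.png',260,140,110,150,4,'c3.png')
crop('side0.png',240,290,120,90,6,'c4.png')
c=dict(json.loads('{}'))
for n in ['top','side']:
    for t in ['stand','carrier','carrier_bail','fork','fork_handle','lift']:
        print(n,t,[(np.round(d['uv'],1).tolist(),round(d['conf'],2)) for d in spot_in(n,t)][:4])
print(sense()['time_s'])
E
```

```text
top stand [([175.1, 213.7], 0.77)]
top carrier [([168.2, 231.0], 0.92)]
top carrier_bail [([169.4, 232.1], 0.76)]
top fork [([405.7, 252.4], 0.95)]
top fork_handle [([405.8, 255.9], 0.82)]
top lift [([447.1, 189.9], 0.83), ([194.1, 333.9], 0.62), ([170.3, 233.1], 0.51)]
side stand [([312.2, 210.9], 0.89), ([300.1, 195.7], 0.72), ([273.5, 314.0], 0.46)]
side carrier [([295.0, 198.8], 0.7)]
side carrier_bail [([298.9, 197.1], 0.62), ([381.6, 229.3], 0.45), ([271.4, 313.7], 0.43)]
side fork [([326.4, 338.8], 0.83), ([323.2, 281.2], 0.62)]
side fork_handle [([326.3, 335.9], 0.87), ([421.7, 298.5], 0.47)]
side lift [([212.9, 231.3], 0.83), ([324.0, 280.3], 0.82), ([415.1, 382.9], 0.58), ([314.1, 208.2], 0.46)]
0.75
```

View pics/c1.png

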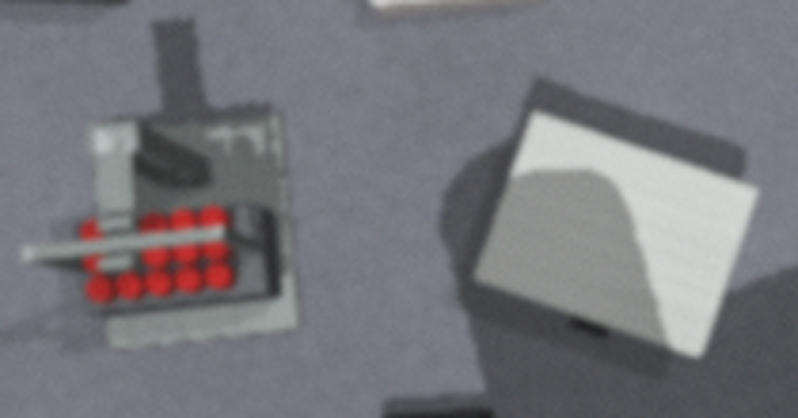

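View pics/c2.png

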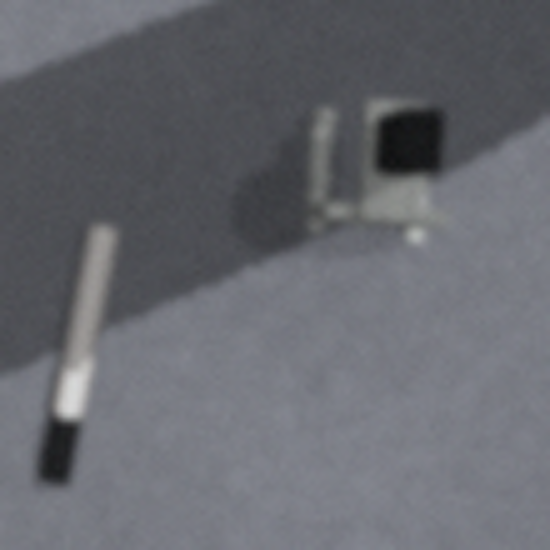

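View pics/c3.png

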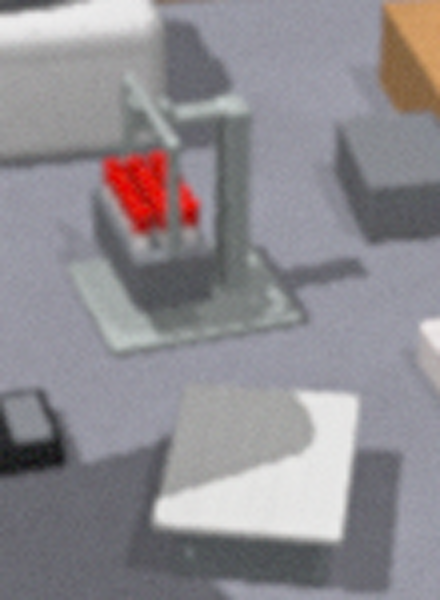

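View pics/c4.png

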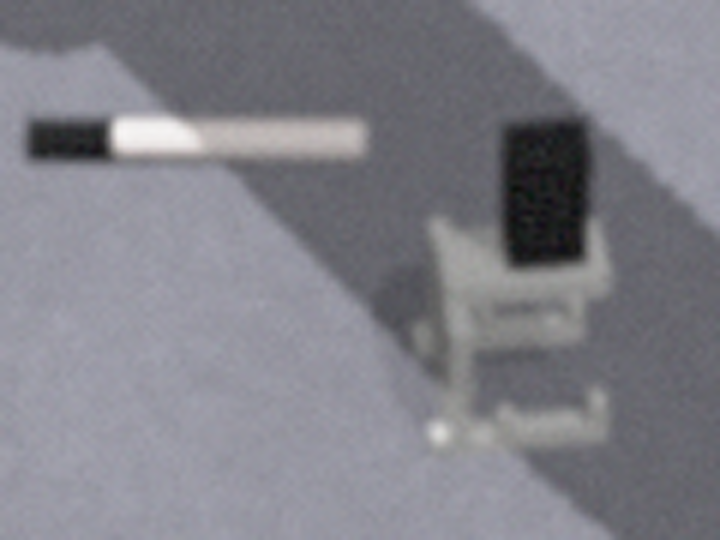

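```bash
python3 - <<'E'
from h import *
P=camera_params('top')
c2=lambda u,v:(330+u/5,220+v/5)
c1=lambda u,v:(125+u/3.8,165+v/3.8)
c3=lambda u,v:(260+u/4,140+v/4)
c4=lambda u,v:(240+u/6,290+v/6)
print('handle top',[np.round(atz('top',c2(*p),122.5,P),1).tolist() for p in [(380,112),(443,110),(440,175),(378,168)]])
print('handle mid by tri', tri([('top',c2(411,141)),('side',c4(545,135))]))
print('prong tip left', atz('top',c2(325,110),18),'prong back',atz('top',c2(318,215),8), 'back right bright',atz('top',c2(416,236),8))
# bail ends, z=168
print('bail', [np.round(atz('top',c1(*p),168),1).tolist() for p in [(25,254),(225,235)]])
print('bail tri', tri([('top',c1(25,254)),('side',c3(130,80))]), tri([('top',c1(225,235)),('side',c3(175,140))]))
print('stand base',[np.round(atz('top',c1(*p),8),1).tolist() for p in [(90,122),(281,112),(298,325),(110,347)]])
print('stand base side',[np.round(atz('side',c3(*p),8),1).tolist() for p in [(70,265),(118,350),(305,318)]])
q=[(535,110),(757,190),(700,355),(475,280)]; s=[(188,385),(358,395),(343,540),(155,523)]
for a in q: print([np.round(atz('top',c1(*a),z),1).tolist() for z in (40,60,80)])
# assign side corners: top TL=far-left(+x,+y)->side?
for a in q:
    for b in s:
        X=tri([('top',c1(*a)),('side',c3(*b))]); e=np.linalg.norm(proj('side',X)-c3(*b)); 
        if e<3: print(a,b,X.round(1),e.round(1))
E
```

```text
handle top [[481.2, -270.5], [482.2, -300.7], [451.2, -298.6], [454.6, -269.1]]
handle mid by tri [ 469.00180283 -285.9309045   120.01531001]
prong tip left [ 489.98138835 -264.31745005] prong back [ 435.43038507 -261.6485935 ] back right bright [ 424.36281795 -313.1418486 ]
bail [[501.7, 359.0], [513.1, 241.6]]
bail tri [503.81857335 361.09692091 162.18611657] [514.14255867 239.8953316  173.08688006]
stand base [[609.1, 381.9], [616.4, 250.7], [468.4, 235.8], [453.4, 363.5]]
stand base side [[455.5, 360.2], [470.9, 232.1], [617.0, 248.3]]
[[612.3, 71.6], [608.6, 69.5], [604.9, 67.5]]
[[557.9, -78.7], [555.2, -78.0], [552.4, -77.4]]
[[446.4, -40.2], [445.7, -40.3], [444.9, -40.3]]
[[496.8, 110.7], [495.2, 107.9], [493.5, 105.2]]
(535, 110) (358, 395) [609.1  69.9  56.5] 0.1
(757, 190) (343, 540) [558.1 -78.6  51.2] 0.7
(700, 355) (155, 523) [446.6 -40.3  53.1] 0.3
(475, 280) (188, 385) [497.1 108.6  53.9] 0.5
```

```bash
cat >> h.py <<'E'
from scipy.spatial.transform import Rotation as Ro
def st():
    s=sense(); R=Ro.from_quat(s['orientation']).as_matrix(); return s,s['ee_pos'],R
def yaw(R): return np.degrees(np.arctan2(R[1,2],R[0,2])) # heading of tool z
def plan(xyz,yawz=None):
    """shift in tool axes to reach xyz; roll to make tool z head yawz deg"""
    s,p,R=st(); d=R.T@(np.asarray(xyz,float)-p)
    r=None
    if yawz is not None:
        r=((-(yawz-yaw(R))+180)%360)-180   # tool x down => roll is opposite
    print('t',round(s['time_s'],2),'pos',p.round(1),'yawz',yaw(R).round(2),'tilt',np.degrees(R[:2,0]).round(2),'d',d.round(1),'roll',r,'F',s['wrist_force'].round(1),'w',round(s['width'],3))
E
python3 - <<'E'
from h import *
print(st()[2].round(3))
plan([400,-285,260],0)
E
```

```text
[[-0.     0.292 -0.956]
 [-0.    -0.956 -0.292]
 [-1.     0.     0.   ]]
t 0.75 pos [ 160.8 -526.   231.3] yawz -163.0 tilt [-0. -0.] d [ -28.7 -160.5 -299.2] roll -162.99528752565539 F [ 0.4  0.8 -0.7] w 1.0
```

Emit:
carry_out([
  {"dx": -19, "dy": -18, "dz": -45, "roll": 6},
  {"dx": -19, "dy": -36, "dz": -90, "roll": 12},
  {"dx": -19, "dy": -54, "dz": -135, "roll": 17},
  {"dx": -19, "dy": -72, "dz": -180, "roll": 17},
  {"dx": -19, "dy": -90, "dz": -225, "roll": 17},
  {"dx": -19, "dy": -108, "dz": -270, "roll": 17},
  {"dx": -19, "dy": -125, "dz": -315, "roll": 17},
  {"dx": -19, "dy": -141, "dz": -363, "roll": 17},
], jaw=-1)

```text
time_s: 1.55
ee_pos: [467.5, -283.8, 250.7]
orientation: [0.707, -0.0, -0.707, 0.0]
wrist_force: [0.2, -0.1, 0.1]
width: 0.998
```

```bash
python3 - <<'E'
from h import *
plan([467,-285,250],180); print(sense()['joint_positions'].round(3))
P=camera_params('wrist'); snap('wrist','w1.png')
for t in ['fork','fork_handle']: print(t,spot_in('wrist',t)[:2])
E
```

```text
t 1.55 pos [ 467.5 -283.8  250.7] yawz 180.0 tilt [ 0.04 -0.03] d [0.7 1.2 0.5] roll -0.00012098504618052175 F [ 0.2 -0.1  0.1] w 0.998
[-0.546  0.087  0.214  1.697 -0.     2.596]
fork [{'uv': [322.2, 215.6], 'conf': 0.72}]
fork_handle [{'uv': [323.2, 212.9], 'conf': 0.79}]
```

View pics/w1.png

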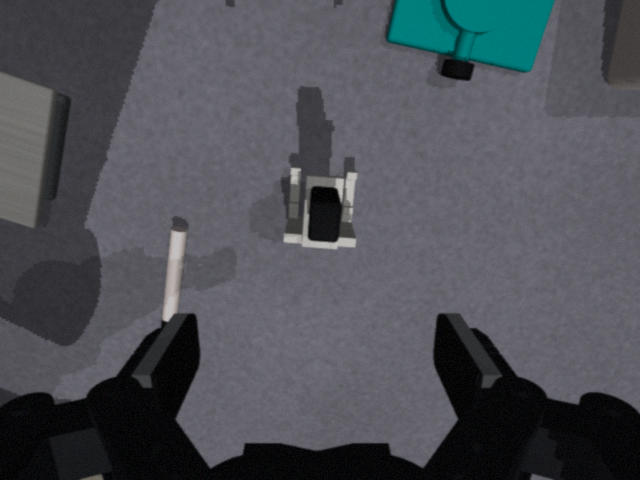

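```bash
python3 - <<'E'
from h import *
crop('w1.png',270,150,110,110,7,'c5.png')
p=camera_params('wrist'); json.dump({k:(np.array(v).tolist()) for k,v in p.items()},open('pw1.json','w'))
E
```

```text
(no output)
```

View pics/c5.png

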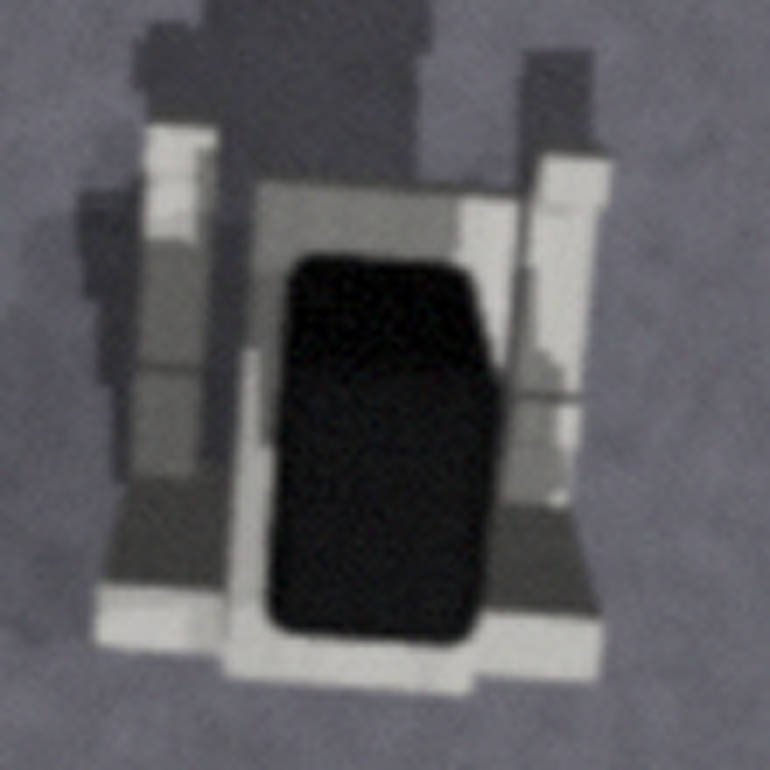

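Emit:
carry_out([
  {"roll": -8},
  {"roll": -16},
  {"roll": -24},
  {"roll": -32},
  {"roll": -40},
  {"roll": -48},
  {"roll": -56},
  {"roll": -64},
])

```text
$.targets[0]: bad value
```

Emit:
carry_out([
  {"roll": -8},
  {"roll": -16},
  {"roll": -24},
  {"roll": -32},
  {"roll": -40},
  {"roll": -48},
  {"roll": -56},
  {"roll": -64},
])

```text
$.targets[0]: bad value
```

```bash
python3 - <<'E'
from h import *
P=json.load(open('pw1.json'))
k=lambda u,v:(270+u/7,150+v/7)
plan([467,-285,250],0)
for nm,z in [('x',0)]: pass
E
```

```text
t 1.7 pos [ 468.1 -283.3  249.7] yawz -179.74 tilt [-0.04  0.03] d [-0.3  1.7  1.1] roll -179.74461924124745 F [ 0.1 -0.2 -0.3] w 1.005
```

Emit:
carry_out([
  {"dx": 0, "dy": 0, "dz": 0, "roll": -8},
  {"dx": 0, "dy": 0, "dz": 0, "roll": -16},
  {"dx": 0, "dy": 0, "dz": 0, "roll": -24},
  {"dx": 0, "dy": 0, "dz": 0, "roll": -32},
  {"dx": 0, "dy": 0, "dz": 0, "roll": -40},
  {"dx": 0, "dy": 0, "dz": 0, "roll": -48},
  {"dx": 0, "dy": 0, "dz": 0, "roll": -56},
  {"dx": 0, "dy": 0, "dz": 0, "roll": -64},
])

```text
time_s: 2.5
ee_pos: [467.2, -284.2, 249.9]
orientation: [-0.598, -0.378, 0.598, -0.377]
wrist_force: [0.1, -0.2, 0.8]
width: 1.0
```

```bash
python3 - <<'E'
from h import *
from scipy.optimize import least_squares
P=json.load(open('pw1.json'))
k=lambda u,v:(270+u/7,150+v/7)
# fork-frame pts
obs=[((20,30.5,18),(145,122)),((20,21.5,18),(218,128)),((20,-21.5,18),(543,150)),((20,-30.5,18),(612,157)),((15,11,122.5),(290,255)),((15,-11,122.5),(468,260)),((-15,11,122.5),(268,635)),((-15,-11,122.5),(478,645))]
obs=[(a,k(*b)) for a,b in obs]
obs=obs[:4]+obs[4:6][:0]+obs[6:]
def mk(q,a):
    c,s=np.cos(q[2]),np.sin(q[2]); return np.array([q[0]+c*a[0]-s*a[1],q[1]+s*a[0]+c*a[1],a[2]])
f=lambda q: np.concatenate([proj('',mk(q,a),P)-b for a,b in obs])
r=least_squares(f,[467,-285,0],loss='soft_l1'); print(r.x,np.degrees(r.x[2])); print(r.fun.reshape(-1,2).round(1).tolist())
g=least_squares(lambda q:f(q)[:8],[467,-285,0]);print(g.x[:2],np.degrees(g.x[2]),g.fun.round(1))
for z in (64,67.5): print(z,[atz('',k(*b),z,P).round(1).tolist() for b in [(95,645),(603,680),(603,615),(95,585)]])
print([proj('',mk(r.x,a),P).round(1).tolist() for a in [(15,11,122.5),(15,-11,122.5),(15,11,67.5)]],[k(290,255),k(468,260)])
E
```

```text
[ 4.71721559e+02 -2.89144073e+02 -6.43712803e-02] -3.6882026826123746
[[0.3, -0.3], [-0.3, -0.4], [0.2, -0.4], [0.1, -0.7], [-0.9, 0.6], [0.5, 1.2]]
[ 471.32704972 -289.01453092] -3.896561250487168 [ 0.2  0.1 -0.3 -0.1  0.1  0.2  0.  -0.1]
64 [[436.9, -255.6], [432.7, -317.4], [441.0, -317.1], [444.6, -255.8]]
67.5 [[438.1, -255.9], [433.9, -317.0], [442.2, -316.7], [445.7, -256.1]]
[[310.1, 199.2], [342.6, 201.4], [311.2, 184.1]] [(311.42857142857144, 186.42857142857144), (336.8571428571429, 187.14285714285714)]
```

Emit:
carry_out([
  {"dx": 0, "dy": 0, "dz": 0, "roll": -8},
  {"dx": 0, "dy": 0, "dz": 0, "roll": -16},
  {"dx": 0, "dy": 0, "dz": 0, "roll": -24},
  {"dx": 0, "dy": 0, "dz": 0, "roll": -32},
  {"dx": 0, "dy": 0, "dz": 0, "roll": -40},
  {"dx": 0, "dy": 0, "dz": 0, "roll": -48},
  {"dx": 0, "dy": 0, "dz": 0, "roll": -56},
  {"dx": 0, "dy": 0, "dz": 0, "roll": -64},
])

```text
time_s: 3.3
ee_pos: [466.3, -285.1, 250.1]
orientation: [0.306, 0.638, -0.306, 0.637]
wrist_force: [0.0, -0.3, -0.4]
width: 0.999
```

```bash
python3 - <<'E'
from h import *
plan([467,-285,250],0)
E
```

```text
t 3.3 pos [ 466.3 -285.1  250.1] yawz -51.24 tilt [-0.04 -0.  ] d [0.1 0.6 0.4] roll -51.240511240450786 F [ 0.  -0.3 -0.4] w 0.999
```

Emit:
carry_out([
  {"dx": 0, "dy": 0, "dz": 0, "roll": -8},
  {"dx": 0, "dy": 0, "dz": 0, "roll": -16},
  {"dx": 0, "dy": 0, "dz": 0, "roll": -24},
  {"dx": 0, "dy": 0, "dz": 0, "roll": -32},
  {"dx": 0, "dy": 0, "dz": 0, "roll": -40},
  {"dx": 0, "dy": 0, "dz": 0, "roll": -47.4},
  {"dx": 0, "dy": 0, "dz": 0, "roll": -47.4},
])

```text
time_s: 4.0
ee_pos: [465.6, -285.8, 250.3]
orientation: [0.023, 0.707, -0.024, 0.707]
wrist_force: [-0.0, 0.1, 0.7]
width: 0.999
```

```bash
python3 - <<'E'
from h import *
plan([471,-288,150],-3.8); print(sense()['joint_positions'].round(3))
p=camera_params('wrist'); json.dump({k:(np.array(v).tolist()) for k,v in p.items()},open('pw2.json','w'))
snap('wrist','w2.png'); r=spot_in('wrist','fork_handle'); print(r[:1])
u,v=map(int,r[0]['uv']);print(u,v)
crop('w2.png',u-60,v-60,120,120,6.5,'c6.png')
E
```

```text
t 4.0 pos [ 465.6 -285.8  250.3] yawz -3.8 tilt [-0.03 -0.01] d [100.3  -1.8   5.6] roll -0.003107368352004869 F [-0.   0.1  0.7] w 0.999
[-0.55   0.087  0.213  1.697 -0.    -0.484]
[{'uv': [315.7, 195.8], 'conf': 0.73}]
315 195
```

View pics/c6.png

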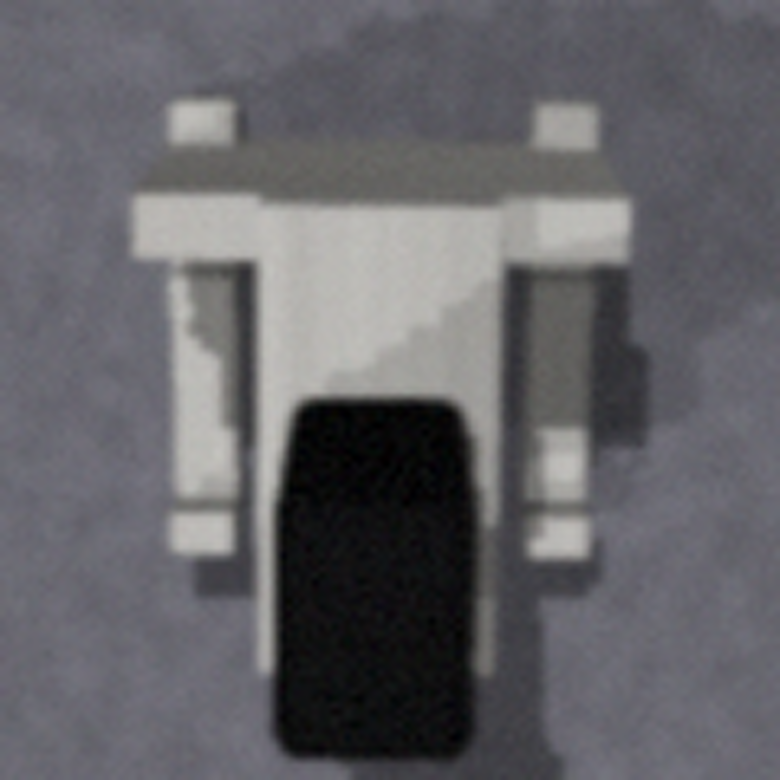

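```bash
python3 - <<'E'
from h import *
P=json.load(open('pw2.json'))
k=lambda u,v:(255+u/6.5,135+v/6.5)
print('tips',[atz('',k(*b),18,P).round(1).tolist() for b in [(168,553),(590,558)]])
print('backtop rear',[atz('',k(*b),67.5,P).round(1).tolist() for b in [(133,195),(630,195)]])
print('handle front top',[atz('',k(*b),122.5,P).round(1).tolist() for b in [(278,758),(472,758)]])
E
```

```text
tips [[488.7, -321.2], [493.6, -259.6]]
backtop rear [[429.9, -316.0], [434.0, -255.5]]
handle front top [[484.1, -300.3], [485.5, -279.3]]
```

Emit:
carry_out([
  {"dx": 40, "dy": -2.7, "dz": 5.1, "roll": 0.3},
  {"dx": 80, "dy": -2.7, "dz": 5.1, "roll": 0.3},
  {"dx": 120, "dy": -2.7, "dz": 5.1, "roll": 0.3},
  {"dx": 145, "dy": -2.7, "dz": 5.1, "roll": 0.3},
  {"dx": 160, "dy": -2.7, "dz": 5.1, "roll": 0.3},
  {"dx": 170, "dy": -2.7, "dz": 5.1, "roll": 0.3},
  {"dx": 170, "dy": -2.7, "dz": 5.1, "roll": 0.3},
])

```text
time_s: 4.8
ee_pos: [470.4, -288.7, 79.9]
orientation: [0.028, 0.707, -0.028, 0.706]
wrist_force: [0.2, 0.3, -0.1]
width: 0.999
```

Emit:
carry_out([
  {"dx": 0, "dy": 0, "dz": 0, "roll": 0},
  {"dx": 0, "dy": 0, "dz": 0, "roll": 0},
  {"dx": 0, "dy": 0, "dz": 0, "roll": 0},
  {"dx": 0, "dy": 0, "dz": 0, "roll": 0},
  {"dx": 0, "dy": 0, "dz": 0, "roll": 0},
  {"dx": 0, "dy": 0, "dz": 0, "roll": 0},
  {"dx": 0, "dy": 0, "dz": 0, "roll": 0},
  {"dx": 0, "dy": 0, "dz": 0, "roll": 0},
], jaw=1, squeeze=80)

```text
time_s: 5.6
ee_pos: [470.7, -289.0, 80.5]
orientation: [0.027, 0.707, -0.028, 0.707]
wrist_force: [-0.1, -0.8, 6.0]
width: 0.244
```

```bash
python3 - <<'E'
from h import *
plan([470.5,-288.8,80],-4.1); snap('wrist','w3.png')
E
```

```text
t 5.6 pos [ 470.7 -289.    80.5] yawz -4.48 tilt [-0.01 -0.03] d [ 0.5  0.2 -0.2] roll -0.38397982882736414 F [-0.1 -0.8  6. ] w 0.244
```

View pics/w3.png

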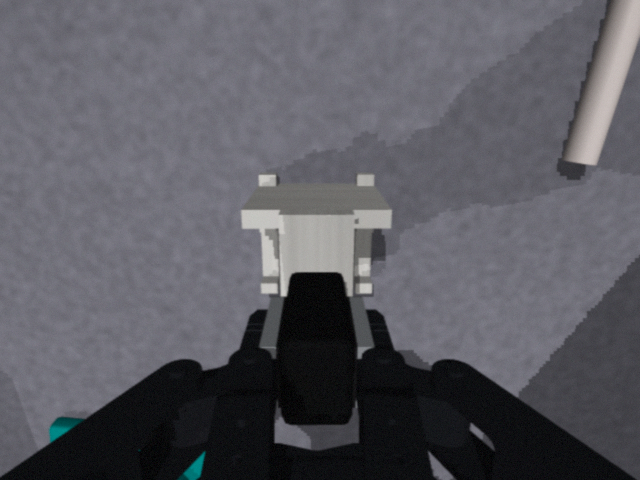

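Emit:
carry_out([
  {"dx": -10, "dy": 0, "dz": 0, "roll": 0},
  {"dx": -30, "dy": 0, "dz": 0, "roll": 0},
  {"dx": -60, "dy": 0, "dz": 0, "roll": 0},
  {"dx": -100, "dy": 0, "dz": 0, "roll": 0},
  {"dx": -140, "dy": 0, "dz": 0, "roll": 0},
  {"dx": -160, "dy": 0, "dz": 0, "roll": 0},
  {"dx": -160, "dy": 0, "dz": 0, "roll": 0},
])

```text
time_s: 6.35
ee_pos: [471.4, -289.3, 243.7]
orientation: [0.027, 0.705, -0.029, 0.708]
wrist_force: [-0.1, 0.9, -3.0]
width: 0.249
```

```bash
python3 - <<'E'
from h import *
snap('wrist','w4.png'); snap('side','s4.png')
crop('side0.png',0,0,1,1,1,'x.png')
crop('s4.png',220,200,220,180,3.6,'c7.png')
plan([450,0,240],0); plan([433.3,293.1,240],5.5)
E
```

```text
t 6.45 pos [ 470.7 -288.8  239.5] yawz -4.48 tilt [-0.05  0.  ] d [ -0.4 286.3 -43.2] roll -4.482525035895804 F [-0.3  0.  -3.8] w 0.248
t 6.45 pos [ 470.7 -288.8  239.5] yawz -4.48 tilt [-0.05  0.  ] d [-4.000e-01  5.772e+02 -8.270e+01] roll -9.982525035895804 F [-0.3  0.  -3.8] w 0.248
```

View pics/c7.png

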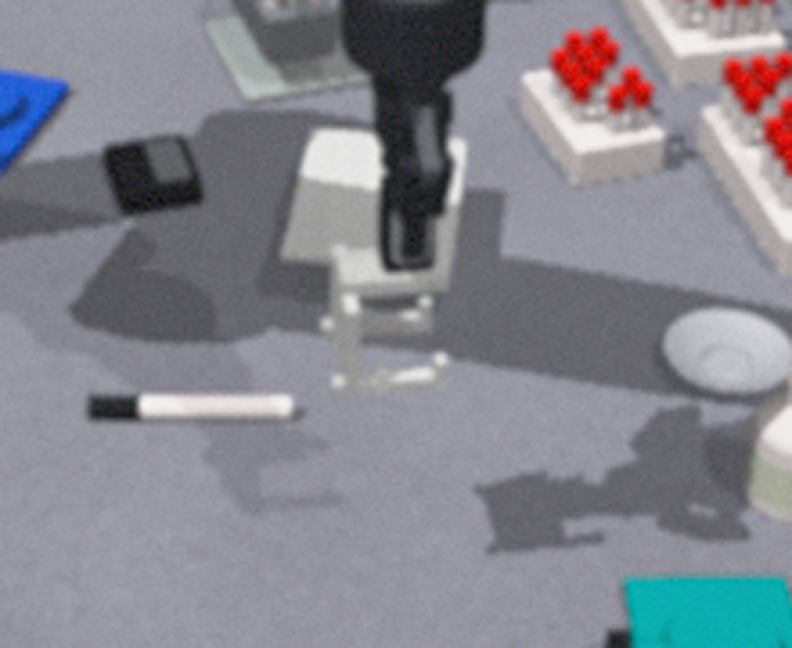

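View pics/w4.png

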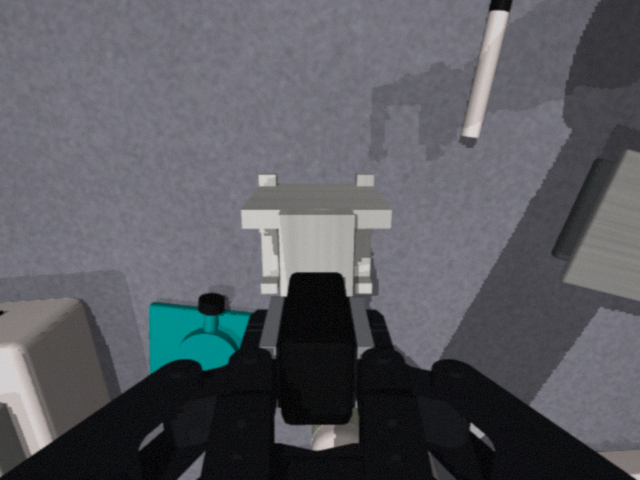

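Emit:
carry_out([
  {"dx": 0, "dy": 30, "dz": -5, "roll": -1},
  {"dx": 0, "dy": 70, "dz": -10, "roll": -2},
  {"dx": 0, "dy": 110, "dz": -16, "roll": -3},
  {"dx": 0, "dy": 150, "dz": -22, "roll": -4},
  {"dx": 0, "dy": 190, "dz": -28, "roll": -5},
  {"dx": 0, "dy": 230, "dz": -34, "roll": -6},
  {"dx": 0, "dy": 265, "dz": -39, "roll": -7},
  {"dx": 0, "dy": 290, "dz": -43, "roll": -8},
])

```text
time_s: 7.25
ee_pos: [449.3, 5.6, 237.4]
orientation: [-0.022, 0.708, 0.023, 0.705]
wrist_force: [0.2, 0.1, -2.7]
width: 0.246
```

```bash
python3 - <<'E'
from h import *
plan([433.3,293.1,240],5.5);plan([410,280,240],5.5)
E
```

```text
t 7.25 pos [449.3   5.6 237.4] yawz 3.63 tilt [-0.23  0.01] d [ -2.4 287.9   2.2] roll -1.8740893220187047 F [ 0.2  0.1 -2.7] w 0.246
t 7.25 pos [449.3   5.6 237.4] yawz 3.63 tilt [-0.23  0.01] d [ -2.4 276.3 -21.9] roll -1.8740893220187047 F [ 0.2  0.1 -2.7] w 0.246
```

Emit:
carry_out([
  {"dx": -2, "dy": 30, "dz": -3, "roll": -1},
  {"dx": -2, "dy": 70, "dz": -6, "roll": -1.9},
  {"dx": -2, "dy": 110, "dz": -9, "roll": -1.9},
  {"dx": -2, "dy": 150, "dz": -12, "roll": -1.9},
  {"dx": -2, "dy": 190, "dz": -15, "roll": -1.9},
  {"dx": -2, "dy": 230, "dz": -18, "roll": -1.9},
  {"dx": -2, "dy": 260, "dz": -21, "roll": -1.9},
  {"dx": -2, "dy": 276, "dz": -22, "roll": -1.9},
])

```text
time_s: 8.05
ee_pos: [408.6, 281.4, 237.2]
orientation: [-0.035, 0.709, 0.034, 0.704]
wrist_force: [-0.2, -0.1, -2.5]
width: 0.247
```

```bash
python3 - <<'E'
from h import *
snap('side','s5.png'); snap('top','t5.png');snap('wrist','w5.png')
crop('s5.png',200,60,200,160,4,'c8.png');crop('t5.png',110,160,180,140,4.4,'c9.png')
plan([410,280,214],5.5)
E
```

```text
t 8.2 pos [409.4 279.6 238.1] yawz 5.61 tilt [-0.36 -0.09] d [24.1  0.3  0.8] roll 0.11007053981253989 F [-0.5 -0.2 -3.3] w 0.244
```

View pics/c8.png

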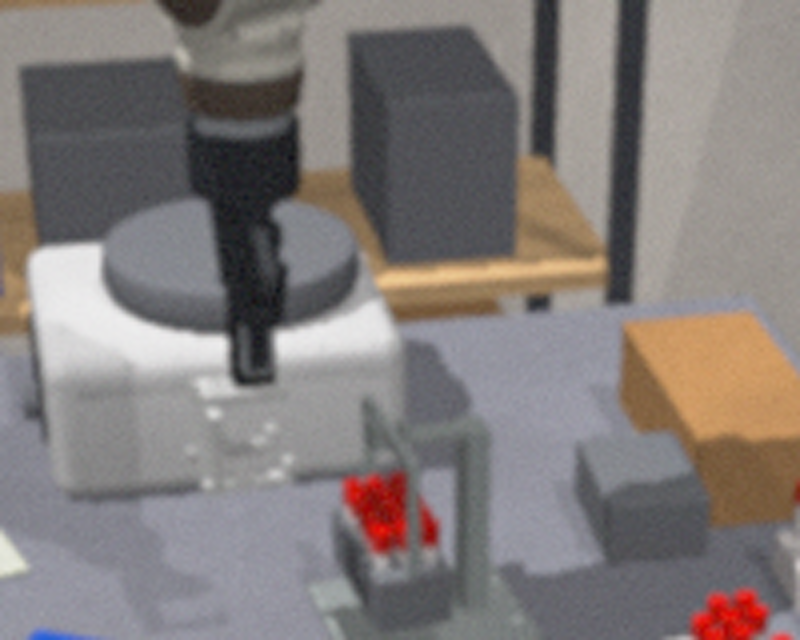

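View pics/c9.png

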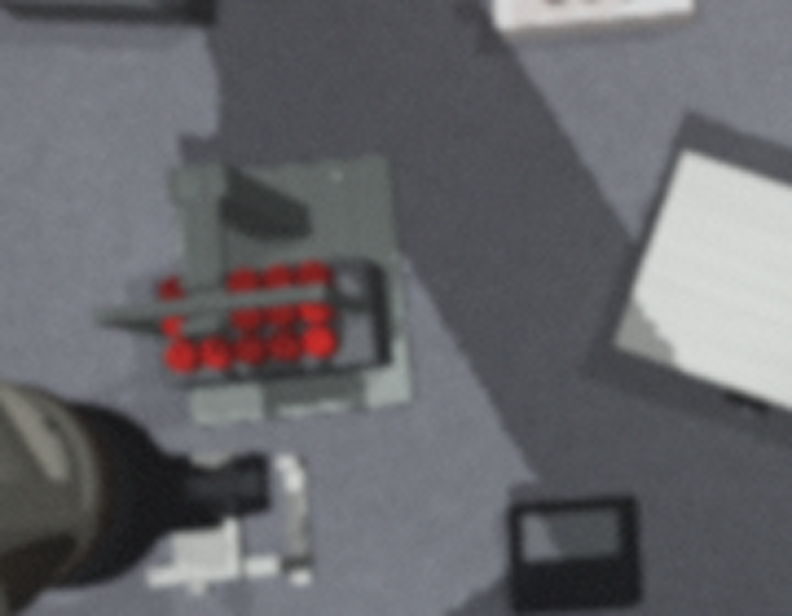

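View pics/w5.png

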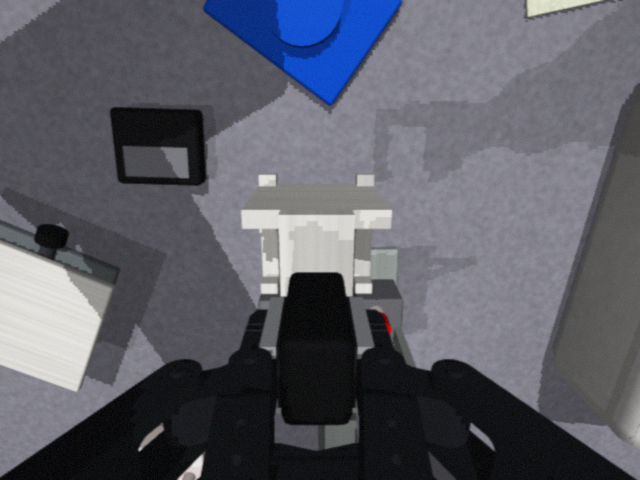

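```bash
cat >> h.py <<'E'
def box(x0,x1,y0,y1,z0,z1): return [(x,y,z) for x in(x0,x1) for y in(y0,y1) for z in(z0,z1)]
def xf(o,yw,a):
    c,s=np.cos(np.radians(yw)),np.sin(np.radians(yw)); a=np.array(a); return np.array([o[0]+c*a[0]-s*a[1],o[1]+s*a[0]+c*a[1],o[2]+a[2]])
def drawbox(im,n,o,yw,b,s,off,col):
    pts=[(proj(n,xf(o,yw,a))-off)*s for a in box(*b)]
    for i in range(8):
        for j in range(i):
            if bin(i^j).count('1')==1: cv2.line(im,tuple(int(round(v)) for v in pts[i]),tuple(int(round(v)) for v in pts[j]),col,1)
FORK=[(-38,20,21.5,30.5,0,8),(-38,20,-30.5,-21.5,0,8),(14,20,21.5,30.5,0,18),(14,20,-30.5,-21.5,0,18),(-38,-30,-31,31,0,67.5),(-38,15,-15,15,58,67.5)]
CARR=[(-30,30,-60,60,0,45),(-4,4,-59,59,127,135)]
STAND=[(55,73,-9,9,0,160),(-16,55,-10,10,154,160),(-16,-10,-10,10,154,174)]
E
cat > ov.py <<'E'
from h import *
def ov(src,n,x,y,w,h,s,out,fork=None,carr=None,stand=None,lift=None):
    im=cv2.resize(cv2.imread('pics/'+src)[y:y+h,x:x+w],None,fx=s,fy=s,interpolation=cv2.INTER_CUBIC)
    off=np.array([x,y])
    for o,bs,col in [(fork,FORK,(255,255,0)),(carr,CARR,(0,255,0)),(stand,STAND,(255,0,255)),(lift,[(-60,60,-80,80,0,0)],(0,200,255))]:
        if o: 
            for b in bs: drawbox(im,n,o[:3],o[3],b,s,off,col)
    cv2.imwrite('pics/'+out,im)
E
python3 - <<'E'
from ov import *
k=lambda u,v:(110+u/4.4,160+v/4.4)
print('bail',[atz('top',k(*b),168).round(1).tolist() for b in [(97,315),(327,292)]])
f=(409.4,279.6,158,5.6); c=(508,300.3,33,5.5); s=(508,300.3,0,5.5); l=(527.5,15,53,-19)
ov('t5.png','top',110,160,180,140,4.4,'o1.png',f,c,s,l)
ov('s5.png','side',220,120,110,100,7,'o2.png',f,c,s)
E
```

```text
bail [[502.3, 358.0], [514.2, 241.4]]
```

View pics/o1.png

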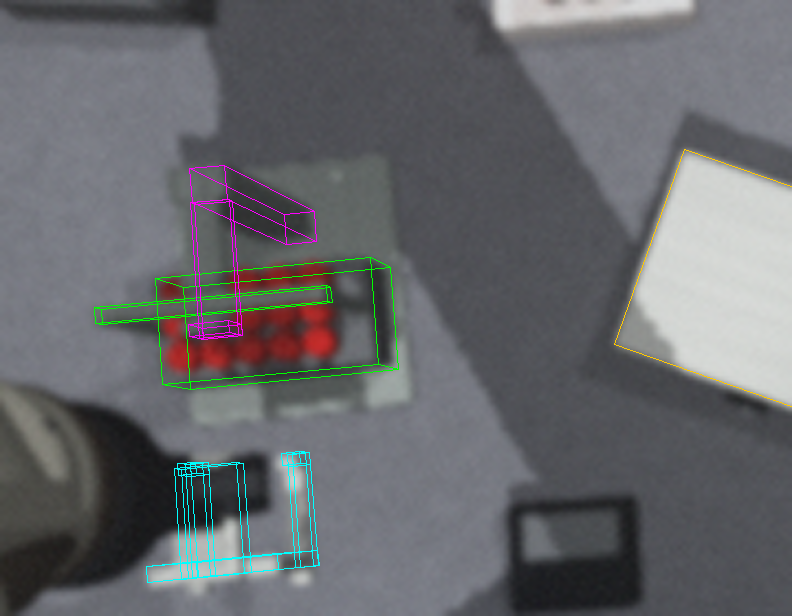

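View pics/o2.png

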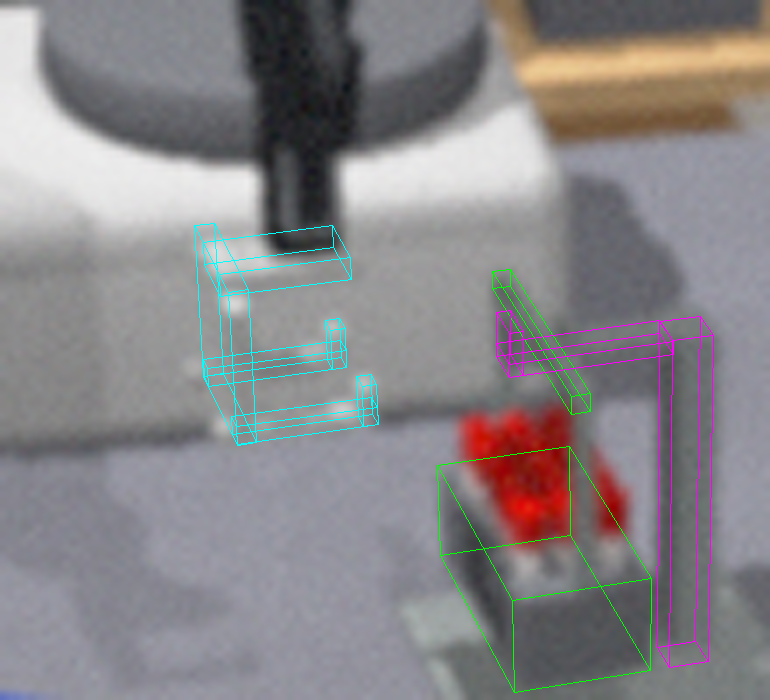

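Emit:
carry_out([
  {"dx": 12, "dy": 6, "dz": 0, "roll": 0.1},
  {"dx": 24, "dy": 12, "dz": 0, "roll": 0.1},
  {"dx": 24, "dy": 12, "dz": 15, "roll": 0.1},
  {"dx": 24, "dy": 12, "dz": 35, "roll": 0.1},
  {"dx": 24, "dy": 12, "dz": 50, "roll": 0.1},
  {"dx": 24, "dy": 12, "dz": 50, "roll": 0.1},
])

```text
time_s: 8.8
ee_pos: [458.9, 295.8, 211.9]
orientation: [-0.034, 0.709, 0.033, 0.704]
wrist_force: [-1.1, -0.2, -2.1]
width: 0.246
```

```bash
python3 - <<'E'
from ov import *
s,p,R=st()
snap('side','s6.png'); snap('top','t6.png')
B=np.array([508,300.3]);c,sn=np.cos(np.radians(5.5)),np.sin(np.radians(5.5));d=p[:2]-B
print('stand frame',d@[c,sn],d@[-sn,c],p[2]-80)
plan([508+2*c,302.3,p[2]],5.5)
f=(p[0],p[1],p[2]-80,yaw(R)); c=(508,300.3,33,5.5); s=(508,300.3,0,5.5)
ov('t6.png','top',110,180,120,100,6.5,'o3.png',f,c)
ov('s6.png','side',240,130,90,80,8.5,'o4.png',f,c,s)
E
```

```text
stand frame -49.29879204015592 0.22657645817972363 131.89370355142114
t 8.9 pos [457.5 295.8 212.7] yawz 5.45 tilt [-0.44 -0.14] d [ 0.4  1.4 52.9] roll -0.05231513384589448 F [-0.4 -1.  -1.6] w 0.248
```

View pics/o3.png

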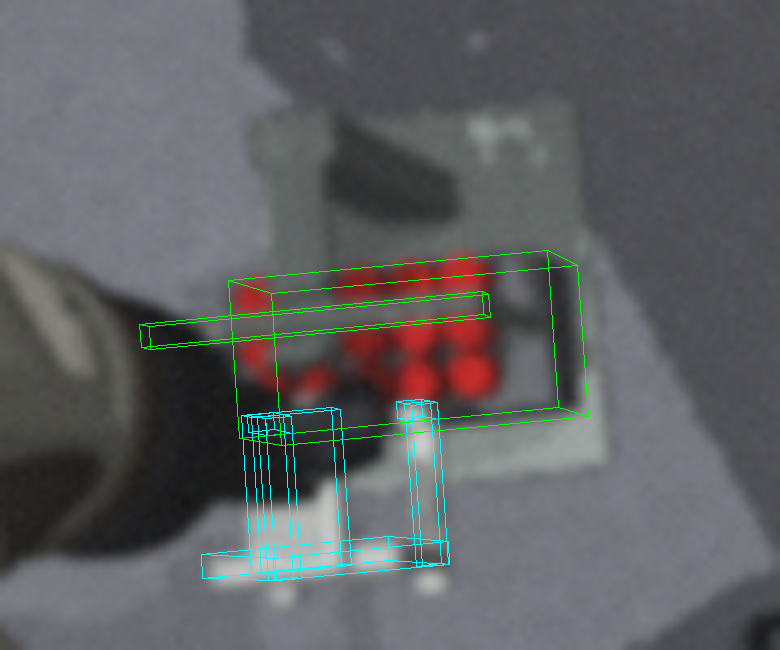

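View pics/o4.png

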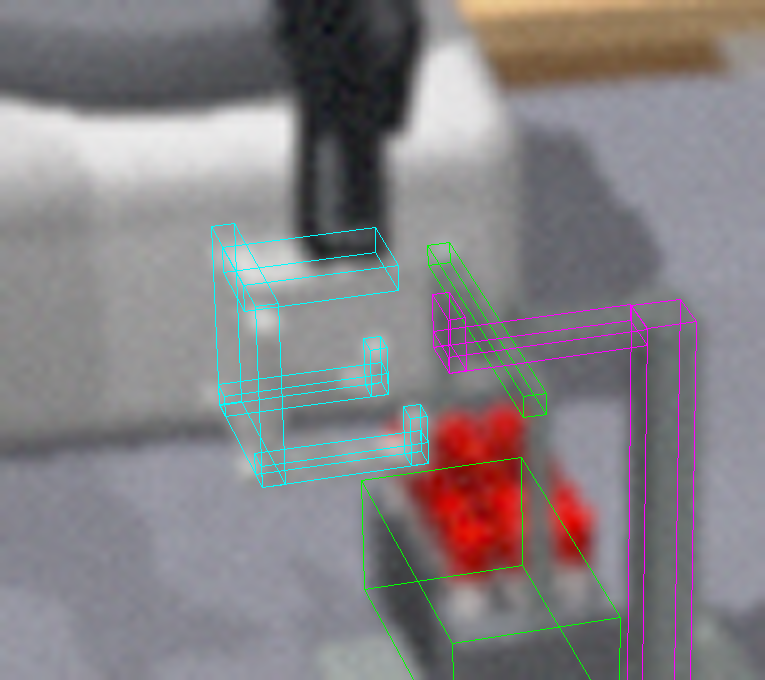

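Emit:
carry_out([
  {"dx": 0, "dy": 1.4, "dz": 12, "roll": 0},
  {"dx": 0, "dy": 1.4, "dz": 25, "roll": 0},
  {"dx": 0, "dy": 1.4, "dz": 38, "roll": 0},
  {"dx": 0, "dy": 1.4, "dz": 48, "roll": 0},
  {"dx": 0, "dy": 1.4, "dz": 53, "roll": 0},
  {"dx": 0, "dy": 1.4, "dz": 53, "roll": 0},
])

```text
time_s: 9.5
ee_pos: [510.5, 302.2, 211.9]
orientation: [-0.034, 0.709, 0.033, 0.703]
wrist_force: [-0.3, -0.3, -2.4]
width: 0.243
```

```bash
python3 - <<'E'
from ov import *
s,p,R=st()
snap('side','s7.png'); snap('top','t7.png')
B=np.array([508,300.3]);c,sn=np.cos(np.radians(5.5)),np.sin(np.radians(5.5));d=p[:2]-B
print('stand frame',d@[c,sn],d@[-sn,c],p[2]-80)
plan(p,5.5)
crop('t7.png',110,180,120,100,6.5,'o5.png')
crop('s7.png',240,130,90,80,8.5,'o6.png')
E
```

```text
stand frame 2.6622107704174325 1.6850635040011723 131.9498344102428
t 9.6 pos [509.9 302.2 212.3] yawz 5.45 tilt [-0.46 -0.14] d [ 0.3 -0.1  0.6] roll -0.052510675116110406 F [-0.3  0.3 -1.9] w 0.249
```

View pics/o6.png

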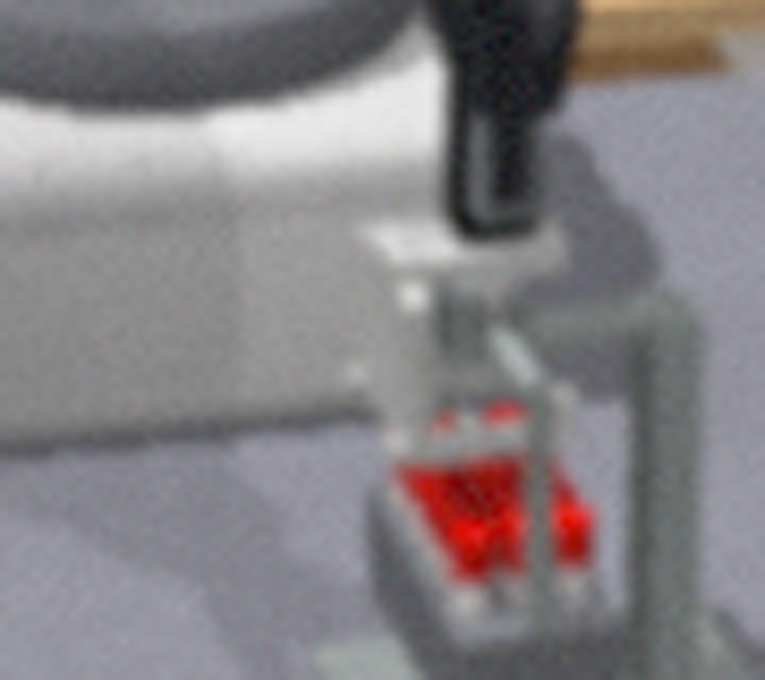

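Emit:
carry_out([
  {"dx": -6, "dy": 0, "dz": 0, "roll": 0},
  {"dx": -12, "dy": 0, "dz": 0, "roll": 0},
  {"dx": -16, "dy": 0, "dz": 0, "roll": 0},
  {"dx": -19, "dy": 0, "dz": 0, "roll": 0},
  {"dx": -22, "dy": 0, "dz": 0, "roll": 0},
  {"dx": -25, "dy": 0, "dz": 0, "roll": 0},
  {"dx": -28, "dy": 0, "dz": 0, "roll": 0},
])

```text
time_s: 10.3
ee_pos: [510.0, 302.2, 240.0]
orientation: [-0.034, 0.709, 0.033, 0.703]
wrist_force: [0.3, 0.0, -6.0]
width: 0.25
```

```bash
python3 - <<'E'
from ov import *
s,p,R=st(); plan(p,5.5); print(sense()['moment'].round(2))
snap('side','s8.png'); crop('s8.png',240,130,90,80,8.5,'o7.png')
E
```

```text
t 10.3 pos [510.  302.2 240. ] yawz 5.44 tilt [-0.5  -0.17] d [0. 0. 0.] roll -0.055461619813144125 F [ 0.3  0.  -6. ] w 0.25
[ 0.03 -0.08  0.03]
```

View pics/o7.png

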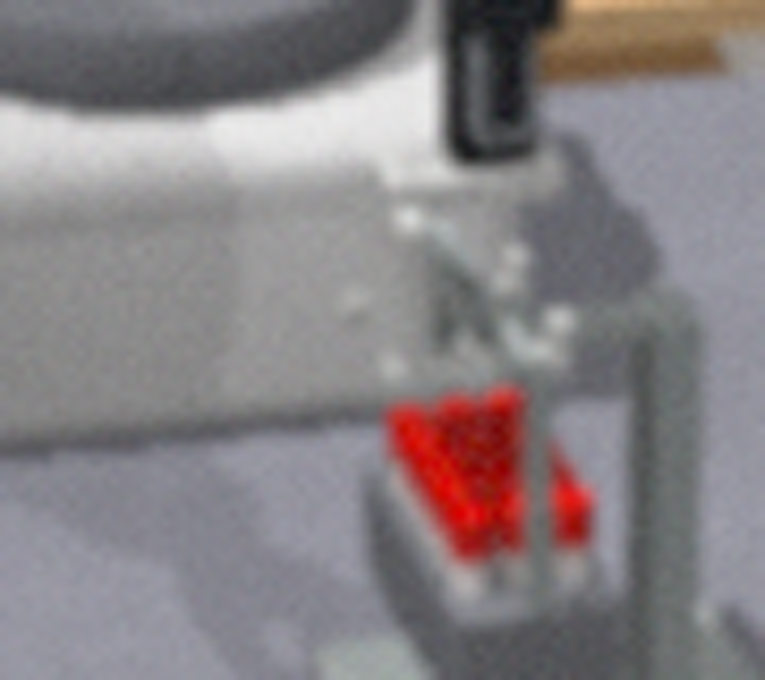

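Emit:
carry_out([
  {"dx": -3, "dy": 0, "dz": 0, "roll": 0},
  {"dx": -7, "dy": 0, "dz": 0, "roll": 0},
  {"dx": -11, "dy": 0, "dz": 0, "roll": 0},
  {"dx": -15, "dy": 0, "dz": 0, "roll": 0},
  {"dx": -19, "dy": 0, "dz": 0, "roll": 0},
  {"dx": -23, "dy": 0, "dz": 0, "roll": 0},
  {"dx": -26, "dy": 0, "dz": 0, "roll": 0},
  {"dx": -28, "dy": 0, "dz": 0, "roll": 0},
])

```text
time_s: 11.15
ee_pos: [510.4, 302.4, 269.0]
orientation: [-0.034, 0.709, 0.033, 0.704]
wrist_force: [-1.3, 0.2, -5.3]
width: 0.247
```

```bash
python3 - <<'E'
from ov import *
s,p,R=st(); plan(p,5.5); print(sense()['moment'].round(2))
snap('side','s9.png'); crop('s9.png',240,110,90,80,8.5,'o8.png')
E
```

```text
t 11.15 pos [510.4 302.4 269. ] yawz 5.45 tilt [-0.45 -0.14] d [0. 0. 0.] roll -0.052340124270756405 F [-1.3  0.2 -5.3] w 0.247
[ 0.07 -0.02  0.07]
```

View pics/o8.png

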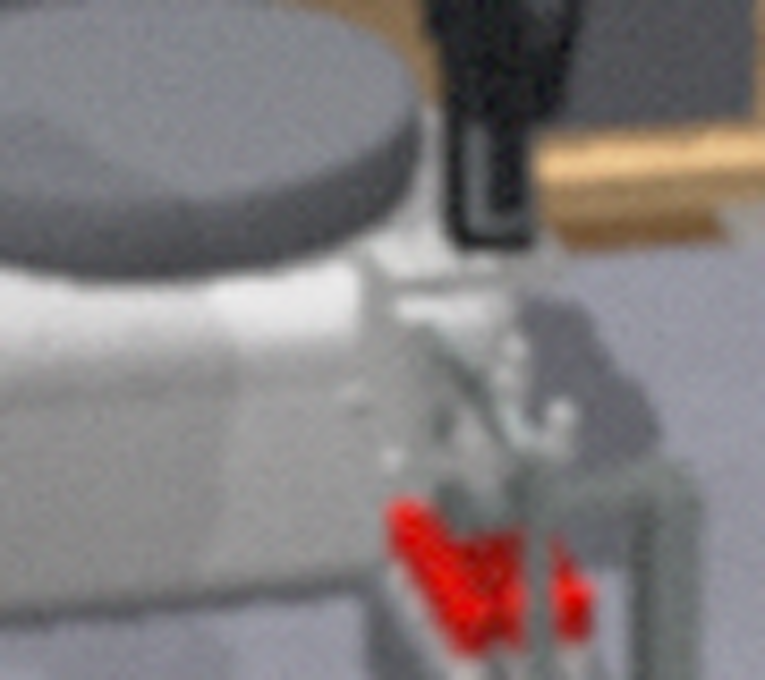

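```bash
python3 - <<'E'
from ov import *
s,p,R=st()
f=(p[0],p[1],p[2]-80,yaw(R)); s_=(508,300.3,0,5.5)
ov('s9.png','side',240,110,90,80,8.5,'o9.png',f,(508,300.3,33+35,5.5),s_)
E
```

```text
(no output)
```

View pics/o9.png

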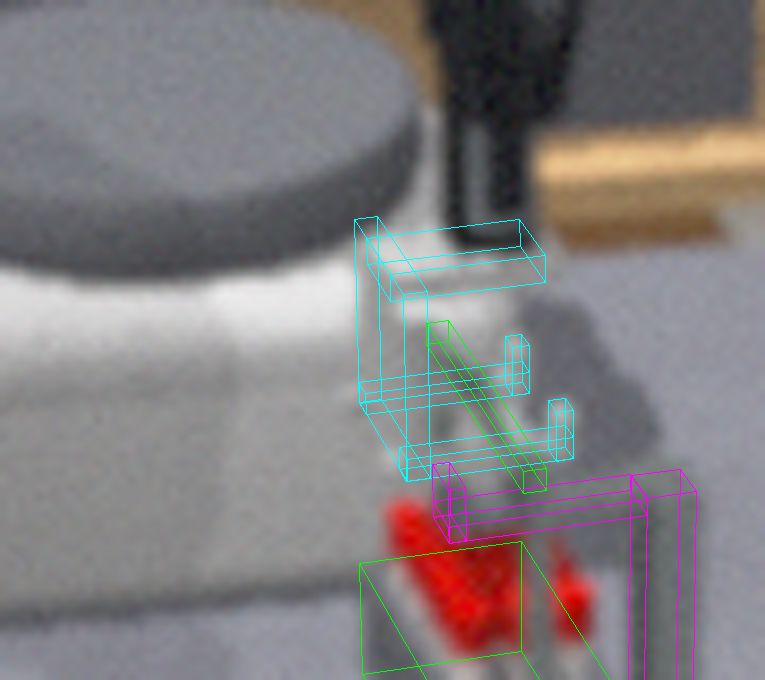

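Emit:
carry_out([
  {"dx": 0, "dy": 0, "dz": -3, "roll": 0},
  {"dx": 0, "dy": 0, "dz": -8, "roll": 0},
  {"dx": 0, "dy": 0, "dz": -15, "roll": 0},
  {"dx": 0, "dy": 0, "dz": -23, "roll": 0},
  {"dx": 0, "dy": 0, "dz": -31, "roll": 0},
  {"dx": 0, "dy": 0, "dz": -39, "roll": 0},
  {"dx": 0, "dy": 0, "dz": -47, "roll": 0},
  {"dx": 0, "dy": 0, "dz": -55, "roll": 0},
])

```text
time_s: 12.0
ee_pos: [454.9, 297.1, 269.7]
orientation: [-0.034, 0.709, 0.033, 0.704]
wrist_force: [-1.0, -0.3, -5.3]
width: 0.251
```

```bash
python3 - <<'E'
from ov import *
s,p,R=st(); plan(p,5.5)
snap('side','s10.png'); crop('s10.png',220,90,110,100,7,'o10.png')
E
```

```text
t 12.0 pos [454.9 297.1 269.7] yawz 5.45 tilt [-0.43 -0.12] d [0. 0. 0.] roll -0.05078922996193569 F [-1.  -0.3 -5.3] w 0.251
```

View pics/o10.png

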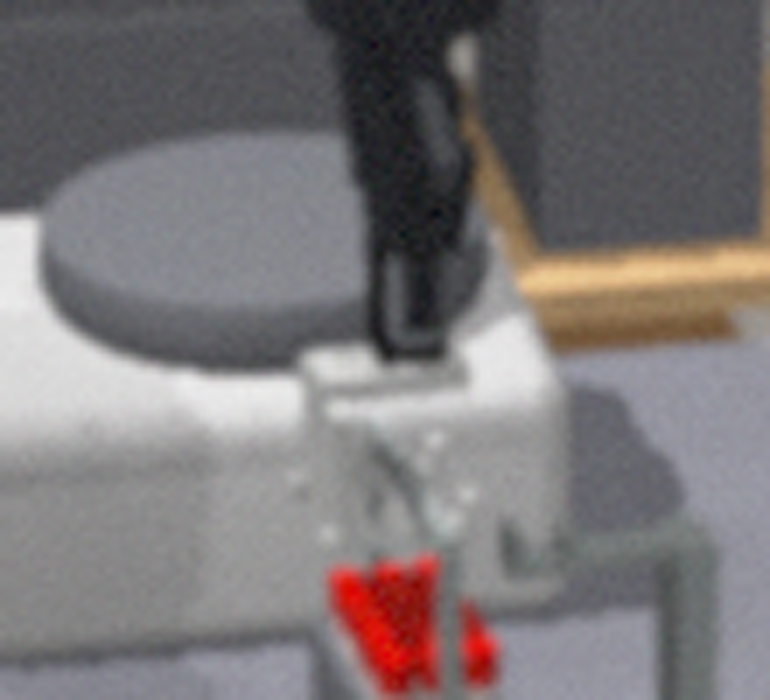

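Emit:
carry_out([
  {"dx": 0, "dy": 0, "dz": -8, "roll": 0},
  {"dx": 0, "dy": 0, "dz": -16, "roll": 0},
  {"dx": 0, "dy": 0, "dz": -24, "roll": 0},
  {"dx": 0, "dy": 0, "dz": -31, "roll": 0},
  {"dx": -3, "dy": 0, "dz": -36, "roll": 0},
  {"dx": -8, "dy": 0, "dz": -40, "roll": 0},
  {"dx": -15, "dy": 0, "dz": -42, "roll": 0},
  {"dx": -23, "dy": 0, "dz": -43, "roll": 0},
])

```text
time_s: 12.85
ee_pos: [411.4, 293.0, 294.3]
orientation: [-0.034, 0.709, 0.033, 0.704]
wrist_force: [0.5, 0.4, -5.3]
width: 0.247
```

Emit:
carry_out([
  {"dx": -8, "dy": 0, "dz": 0, "roll": 0},
  {"dx": -16, "dy": -3, "dz": 0, "roll": 1},
  {"dx": -24, "dy": -9, "dz": 0, "roll": 2},
  {"dx": -30, "dy": -17, "dz": 0, "roll": 3},
  {"dx": -33, "dy": -27, "dz": 0, "roll": 4},
  {"dx": -33, "dy": -39, "dz": 0, "roll": 5},
  {"dx": -33, "dy": -51, "dz": 0, "roll": 6},
  {"dx": -33, "dy": -63, "dz": 0, "roll": 7},
])

```text
time_s: 13.65
ee_pos: [417.6, 229.1, 327.1]
orientation: [0.009, 0.71, -0.011, 0.704]
wrist_force: [-0.8, -1.2, -5.0]
width: 0.248
```

```bash
python3 - <<'E'
from ov import *
snap('top','t11.png');snap('side','s11.png');s,p,R=st(); plan(p,5.5);plan([525,15,325],-19)
crop('s11.png',200,60,200,160,4,'o11.png')
E
```

```text
t 13.75 pos [417.7 228.6 327.4] yawz -1.69 tilt [-0.4  -0.14] d [0. 0. 0.] roll -7.186056057227518 F [-0.  -1.  -4.2] w 0.247
t 13.75 pos [417.7 228.6 327.4] yawz -1.69 tilt [-0.4  -0.14] d [   2.2 -210.3  113.5] roll 17.313943942772482 F [-0.  -1.  -4.2] w 0.247
```

View pics/o11.png

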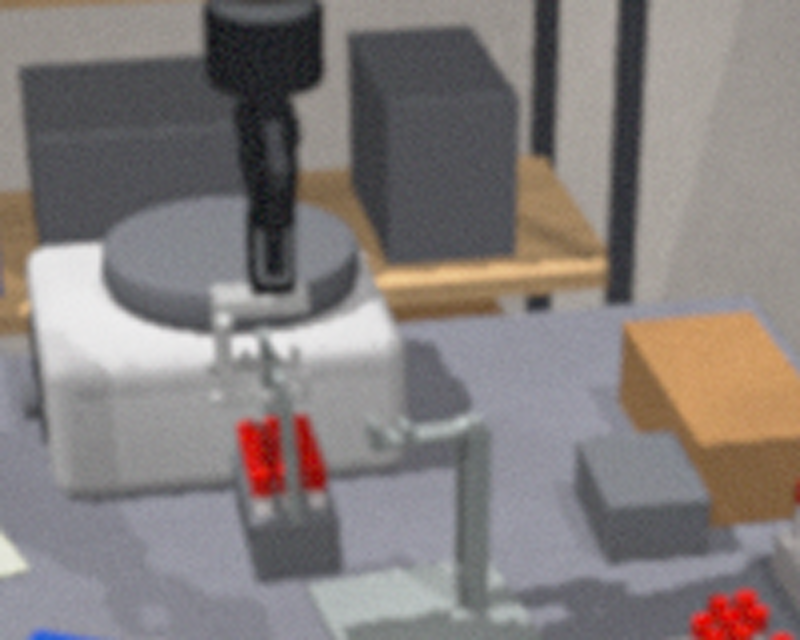

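View pics/t11.png

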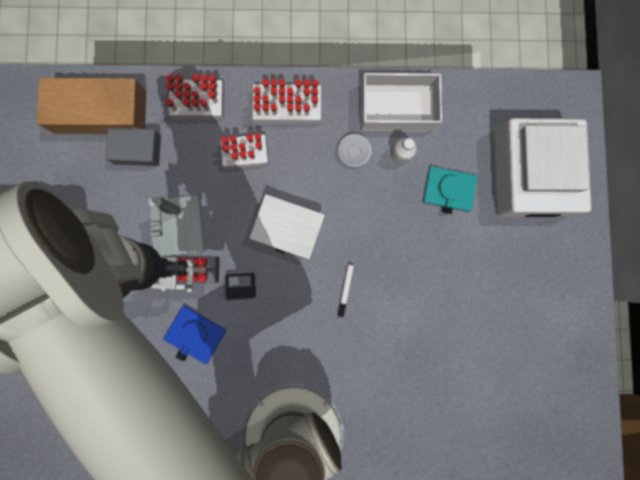

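Emit:
carry_out([
  {"dx": 0, "dy": -12, "dz": 2, "roll": 0.5},
  {"dx": 0, "dy": -25, "dz": 6, "roll": 1.5},
  {"dx": 0, "dy": -39, "dz": 12, "roll": 3},
  {"dx": 0, "dy": -54, "dz": 19, "roll": 4.5},
  {"dx": 0, "dy": -70, "dz": 27, "roll": 6},
  {"dx": 0, "dy": -86, "dz": 36, "roll": 7.5},
  {"dx": 0, "dy": -102, "dz": 45, "roll": 9},
  {"dx": 0, "dy": -118, "dz": 54, "roll": 10.5},
])

```text
time_s: 14.55
ee_pos: [468.5, 107.6, 327.3]
orientation: [0.075, 0.705, -0.077, 0.701]
wrist_force: [-0.4, -0.4, -5.9]
width: 0.247
```

```bash
python3 - <<'E'
from ov import *
plan([525,15,325],-19)
crop('t11.png',240,180,100,85,8,'o12.png'); crop('s11.png',285,225,80,60,9,'o13.png')
E
```

```text
t 14.55 pos [468.5 107.6 327.3] yawz -12.29 tilt [-0.41 -0.15] d [  2.2 -78.5  75. ] roll 6.7063621711991175 F [-0.4 -0.4 -5.9] w 0.247
```

View pics/o12.png

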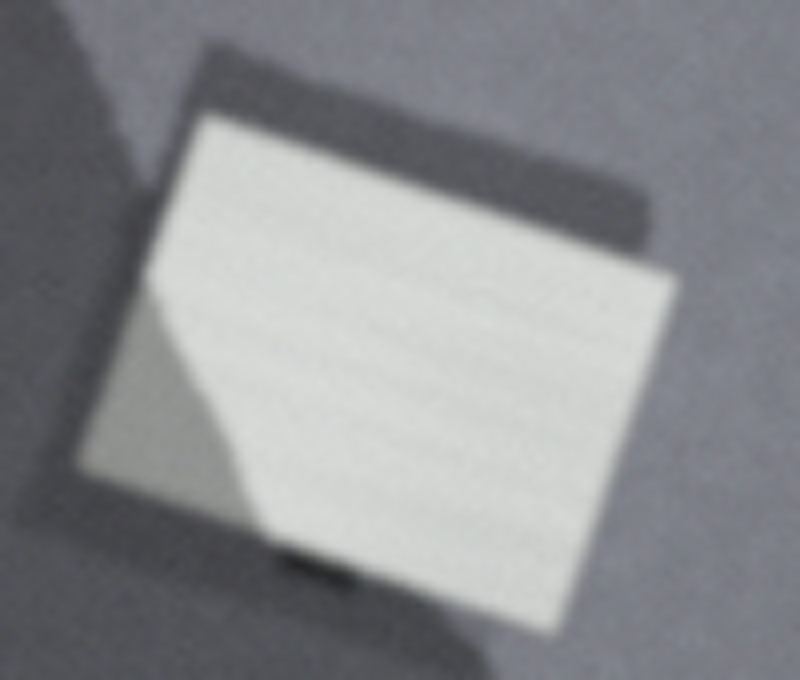

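View pics/o13.png

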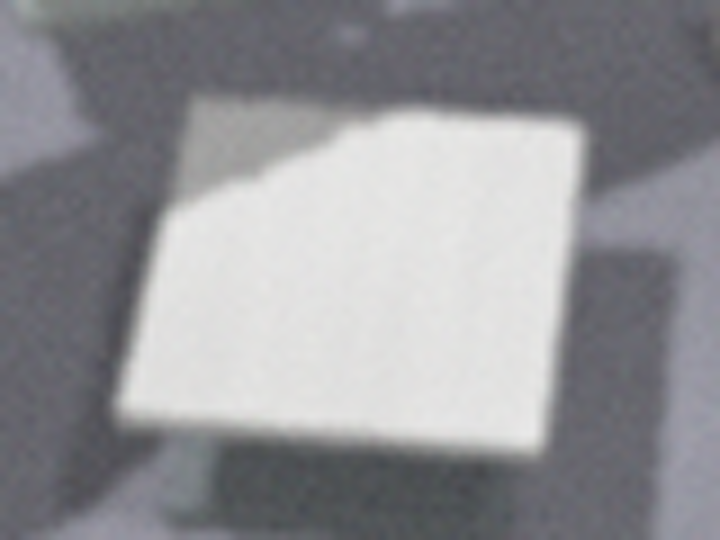

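```bash
python3 - <<'E'
from ov import *
from scipy.optimize import least_squares
PT,PS=camera_params('top'),camera_params('side')
L=[(60,80),(60,-80),(-60,-80),(-60,80)]
t=[(240+u/8-.4,180+v/8-.4) for u,v in [(205,112),(680,278),(560,637),(77,465)]]
s=[(285+u/9-.4,225+v/9-.4) for u,v in [(585,120),(545,445),(118,407),(190,97)]]
def f(q,use=3):
    r=[]
    for i,a in enumerate(L):
        X=xf(q[:3],q[3],(a[0],a[1],0))
        if use&1:r+=list(proj('',X,PT)-t[i])
        if use&2:r+=list(proj('',X,PS)-s[i])
    return np.array(r)
for u in (1,2,3):
    r=least_squares(f,[527,15,53,-19],args=(u,),x_scale=[1,1,1,.1]); print(u,r.x.round(2),r.fun.round(1))
E
```

```text
1 [527.44  15.4   55.07 -19.25] [ 0.1 -0.   0.3 -0.1 -0.4 -0.2 -0.1  0.3]
2 [525.93  11.6   59.24 -18.72] [-0.   0.3  0.1 -0.3 -0.1  0.2  0.1 -0.2]
3 [527.09  15.36  56.46 -19.04] [-0.   0.1  0.1  0.5  0.3 -0.2 -0.  -0.3 -0.2 -0.2 -0.1  0.1 -0.1  0.6
  0.4 -0.2]
```

Emit:
carry_out([
  {"dx": 0, "dy": -15, "dz": 12, "roll": 1.2},
  {"dx": 0, "dy": -29, "dz": 24, "roll": 2.4},
  {"dx": 0, "dy": -42, "dz": 36, "roll": 3.6},
  {"dx": 0, "dy": -53, "dz": 48, "roll": 4.7},
  {"dx": 0, "dy": -62, "dz": 59, "roll": 5.6},
  {"dx": 0, "dy": -69, "dz": 68, "roll": 6.2},
  {"dx": 0, "dy": -74, "dz": 75, "roll": 6.6},
  {"dx": 0, "dy": -77, "dz": 79, "roll": 6.7},
])

```text
time_s: 15.35
ee_pos: [529.9, 15.1, 326.8]
orientation: [0.115, 0.7, -0.118, 0.695]
wrist_force: [0.4, 0.0, -4.9]
width: 0.243
```

Emit:
carry_out([
  {"dx": 3, "dy": 0, "dz": 0, "roll": 0},
  {"dx": 9, "dy": 0, "dz": 0, "roll": 0},
  {"dx": 17, "dy": 0, "dz": 0, "roll": 0},
  {"dx": 25, "dy": 0, "dz": 0, "roll": 0},
  {"dx": 33, "dy": 0, "dz": 0, "roll": 0},
  {"dx": 40, "dy": 0, "dz": 0, "roll": 0},
  {"dx": 44, "dy": 0, "dz": 0, "roll": 0},
  {"dx": 45, "dy": 0, "dz": 0, "roll": 0},
])

```text
time_s: 16.15
ee_pos: [529.3, 15.0, 281.3]
orientation: [0.115, 0.7, -0.118, 0.695]
wrist_force: [0.0, -0.0, -5.5]
width: 0.248
```

Emit:
carry_out([
  {"dx": 0, "dy": 0, "dz": 0, "roll": 0},
  {"dx": 0, "dy": 0, "dz": 0, "roll": 0},
  {"dx": 0, "dy": 0, "dz": 0, "roll": 0},
  {"dx": 0, "dy": 0, "dz": 0, "roll": 0},
  {"dx": 0, "dy": 0, "dz": 0, "roll": 0},
  {"dx": 0, "dy": 0, "dz": 0, "roll": 0},
])

```text
time_s: 16.75
ee_pos: [529.4, 15.0, 281.4]
orientation: [0.115, 0.7, -0.118, 0.695]
wrist_force: [0.7, 0.7, -6.6]
width: 0.247
```

```bash
python3 - <<'E'
from ov import *
plan([529,15.5,280],-19.04); s,p,R=st()
snap('top','t14.png');snap('side','s14.png');snap('wrist','w14.png')
f=(p[0],p[1],p[2]-80,yaw(R)); c=(p[0],p[1],p[2]-203,-19); l=(527.1,15.4,56,-19)
crop('t14.png',220,150,130,110,6,'o14.png');ov('t14.png','top',220,150,130,110,6,'o14b.png',f,c,None,l)
crop('s14.png',260,170,130,120,6,'o15.png');ov('s14.png','side',260,170,130,120,6,'o15b.png',f,c,None,l)
E
```

```text
t 16.75 pos [529.4  15.  281.4] yawz -19.02 tilt [-0.45 -0.15] d [ 1.4  0.3 -0.5] roll 0.018104951403870473 F [ 0.7  0.7 -6.6] w 0.247
```

View pics/o14.png

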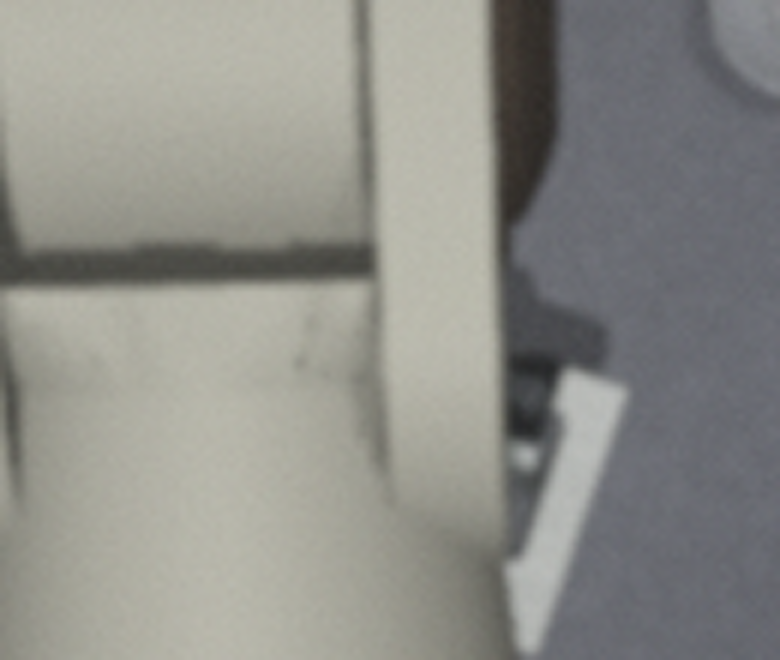

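View pics/o15.png

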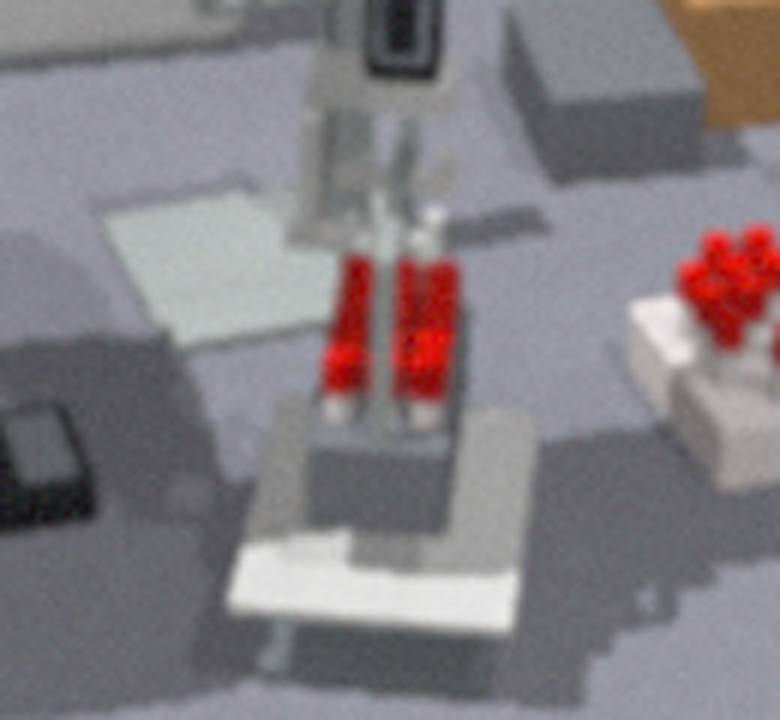

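View pics/o14b.png

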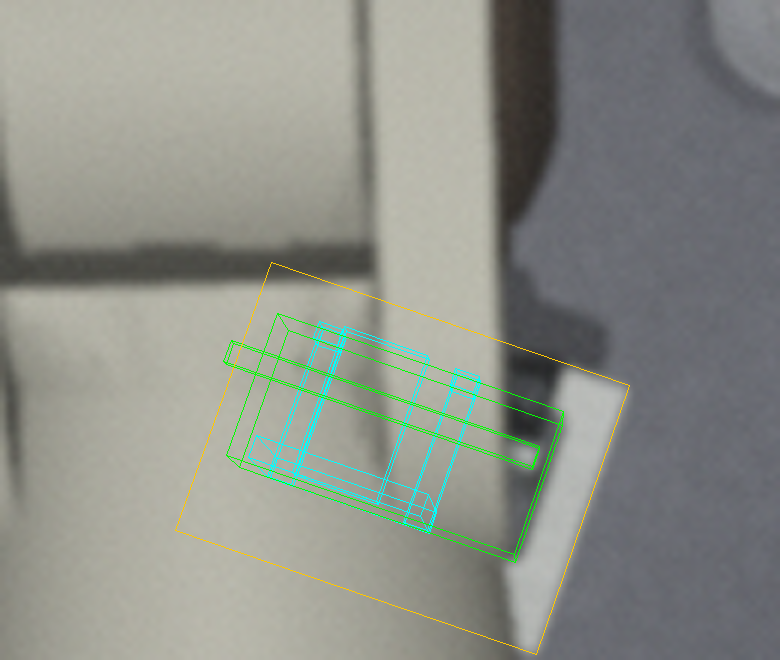

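View pics/o15b.png

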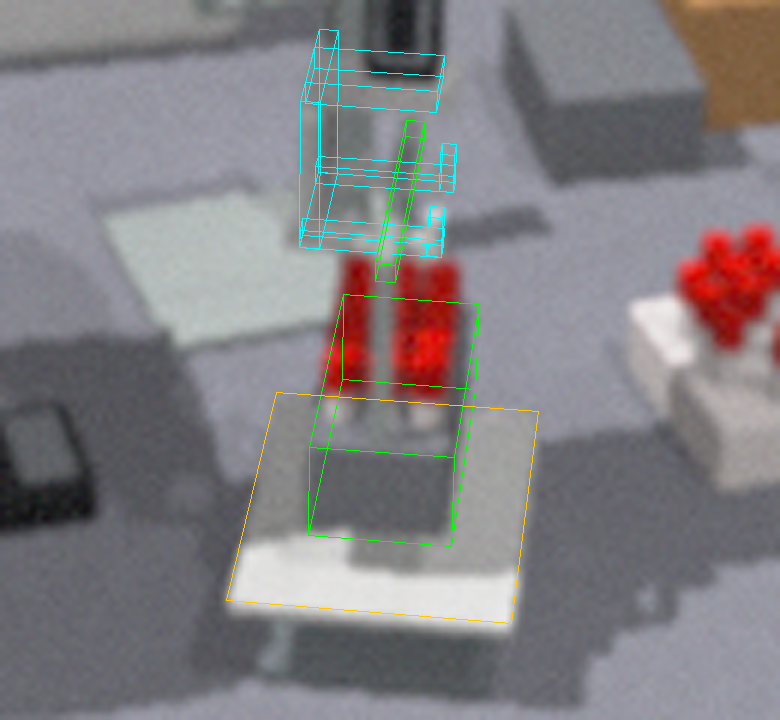

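View pics/w14.png

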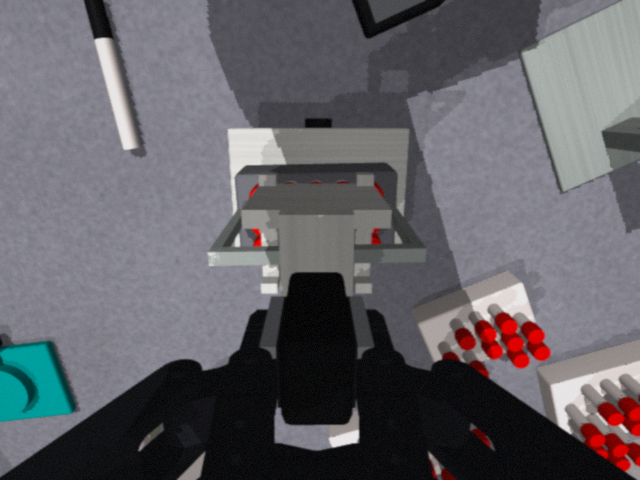

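```bash
python3 - <<'E'
from ov import *
p=camera_params('wrist'); json.dump({k:(np.array(v).tolist()) for k,v in p.items()},open('pw14.json','w'))
crop('w14.png',200,110,230,170,3.4,'o16.png')
E
```

```text
(no output)
```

View pics/o16.png

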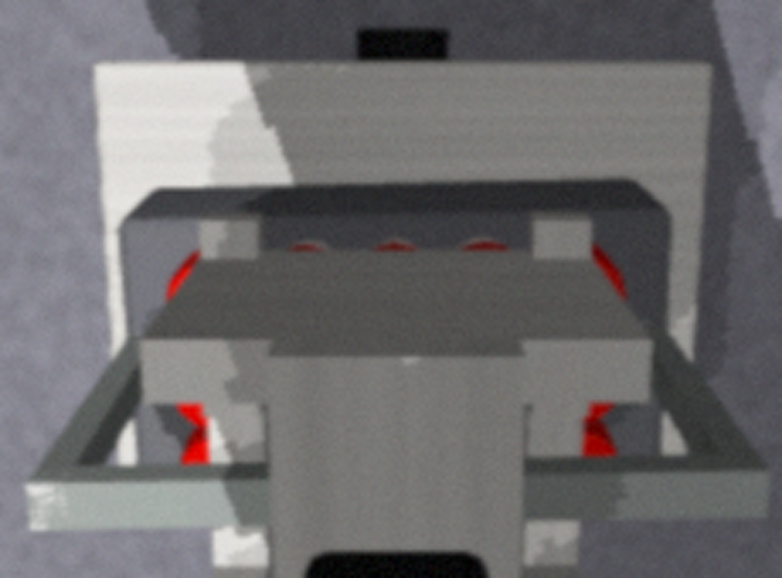

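```bash
python3 - <<'E'
from ov import *
from scipy.optimize import brentq
P=json.load(open('pw14.json'))
k=lambda u,v:(200+u/3.4-.35,110+v/3.4-.35)
def seg(a,b,L):
    z=brentq(lambda z:np.linalg.norm(atz('',k(*a),z,P)-atz('',k(*b),z,P))-L,0,260)
    return z
def rep(nm,a,b,z):
    A,B=atz('',k(*a),z,P),atz('',k(*b),z,P);d=A-B; d=d if d[1]>0 else -d
    m=(A+B)/2;print(nm,'z',round(z,1),'len',np.linalg.norm(d).round(1),'mid',m.round(1),'yaw',np.degrees(np.arctan2(-d[0],d[1])).round(2)); return m
a,b=(95,64),(712,64); z=seg(a,b,160); m=rep('plat rear',a,b,z); m=rep('plat rear',a,b,56); print('centre',m+60*np.array([np.cos(np.radians(-19)),np.sin(np.radians(-19))]))
a,b=(28,484),(768,470); z=seg(a,b,118); rep('bar rear top',a,b,z);rep('bar rear top',a,b,213)
a,b=(28,528),(768,515); z=seg(a,b,118); rep('bar front top',a,b,z);rep('bar',a,b,213)
a,b=(122,225),(668,215); z=seg(a,b,120); rep('block rear top',a,b,z);rep('block rear top',a,b,123)
a,b=(158,190),(628,181);z=seg(a,b,120); rep('block rear bot',a,b,z); rep('block rear bot',a,b,78)
s,p,R=st();print(p)
E
```

```text
plat rear z 52.2 len 160.0 mid [472.2  35.5] yaw -19.04
plat rear z 56 len 158.4 mid [472.1  35.6] yaw -19.04
centre [528.80964714  16.03511486]
bar rear top z 215.4 len 118.0 mid [525.2  16.1] yaw -17.82
bar rear top z 213 len 119.3 mid [525.9  15.9] yaw -17.82
bar front top z 217.5 len 118.0 mid [531.6  14. ] yaw -17.88
bar z 213 len 120.6 mid [533.2  13.4] yaw -17.88
block rear top z 119.4 len 120.0 mid [500.1  23.9] yaw -17.96
block rear top z 123 len 118.6 mid [499.6  24.1] yaw -17.96
block rear bot z 67.4 len 120.0 mid [499.1  23.4] yaw -17.93
block rear bot z 78 len 116.4 mid [497.8  23.9] yaw -17.93
[529.30631995  15.01571859 281.30735307]
```

Emit:
carry_out([
  {"dx": 1, "dy": 0.6, "dz": 0, "roll": 0.5},
  {"dx": 3, "dy": 1.2, "dz": 0, "roll": 1.1},
  {"dx": 5, "dy": 1.2, "dz": 0, "roll": 1.1},
  {"dx": 7, "dy": 1.2, "dz": 0, "roll": 1.1},
  {"dx": 9, "dy": 1.2, "dz": 0, "roll": 1.1},
  {"dx": 11, "dy": 1.2, "dz": 0, "roll": 1.1},
  {"dx": 12, "dy": 1.2, "dz": 0, "roll": 1.1},
  {"dx": 12, "dy": 1.2, "dz": 0, "roll": 1.1},
])

```text
time_s: 17.7
ee_pos: [529.5, 16.1, 269.1]
orientation: [0.122, 0.699, -0.125, 0.693]
wrist_force: [-0.5, -0.5, -6.1]
width: 0.247
```

Emit:
carry_out([
  {"dx": 0, "dy": 0, "dz": 0, "roll": 0},
  {"dx": 0, "dy": 0, "dz": 0, "roll": 0},
  {"dx": 0, "dy": 0, "dz": 0, "roll": 0},
])

```text
time_s: 18.0
ee_pos: [529.6, 16.1, 269.2]
orientation: [0.122, 0.699, -0.125, 0.694]
wrist_force: [-0.1, -0.3, -4.9]
width: 0.249
```

```bash
cat > wr.py <<'E'
from ov import *
import sys
tag=sys.argv[1]
s,p,R=st(); plan(p,-19.04)
P=camera_params('wrist'); json.dump({k:(np.array(v).tolist()) for k,v in P.items()},open('p%s.json'%tag,'w'))
snap('wrist','w%s.png'%tag); crop('w%s.png'%tag,200,110,230,170,3.4,'z%s.png'%tag)
snap('side','s%s.png'%tag); crop('s%s.png'%tag,280,190,90,100,6,'y%s.png'%tag)
E
python3 wr.py 17
```

```text
t 18.0 pos [529.6  16.1 269.2] yawz -20.12 tilt [-0.47 -0.15] d [0. 0. 0.] roll -1.0822297331226025 F [-0.1 -0.3 -4.9] w 0.249
```

View pics/z17.png

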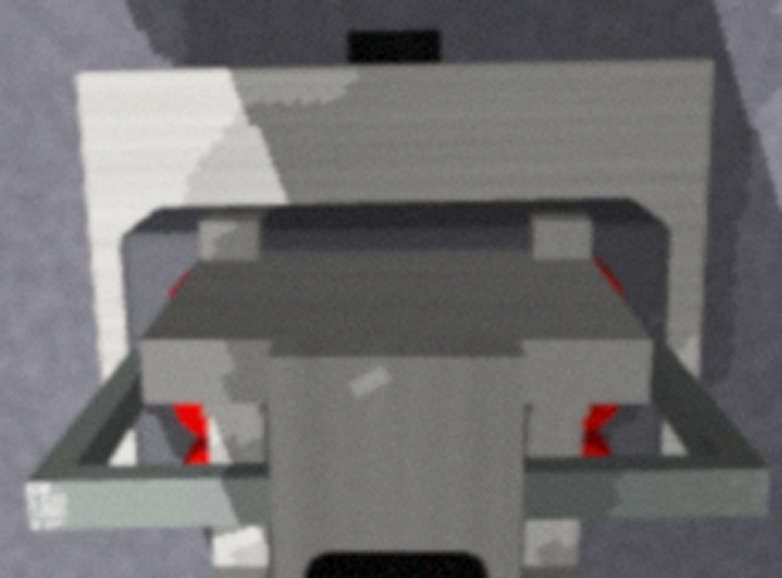

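View pics/y17.png

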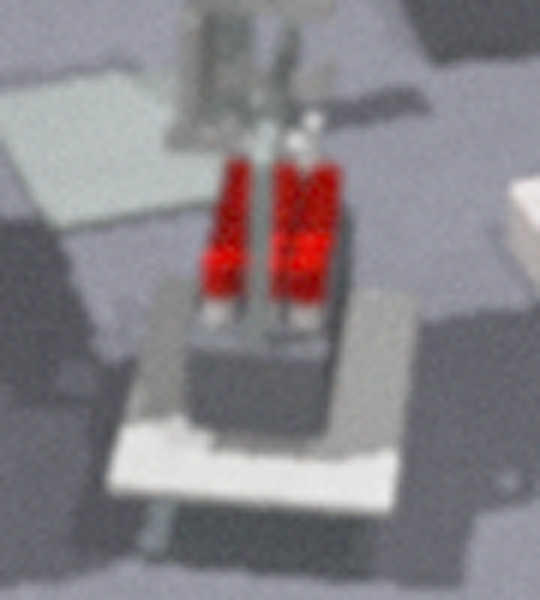

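```bash
cat > fit.py <<'E'
from ov import *
def run(tag,plat,bt,bf,bk,zp=55,zc=66):
    P=json.load(open('p%s.json'%tag))
    k=lambda u,v:(200+u/3.4-.35,110+v/3.4-.35)
    def rep(nm,ab,z):
        A,B=[atz('',k(*q),z,P) for q in ab];d=A-B; d=d if d[1]>0 else -d
        m=(A+B)/2;y=np.degrees(np.arctan2(-d[0],d[1]));print(nm,'len',np.linalg.norm(d).round(1),'mid',m.round(1),'yaw',y.round(2)); return m,y
    h=lambda y:np.array([np.cos(np.radians(y)),np.sin(np.radians(y))])
    m,y=rep('plat',plat,zp); C=m+60*h(y)
    a,ya=rep('bar rear',bt,zc+135); b,yb=rep('bar front',bf,zc+135); c,yc=rep('block',bk,zc+45)
    Y=(ya+yb+yc)/3; c2=c+30*h(Y)
    print('plat c',C.round(1),'bar c',((a+b)/2).round(1),'block c',c2.round(1),'dyaw need',(y-Y).round(2))
    for e in (C-(a+b)/2,C-c2): print('err in plat frame',(e@h(y)).round(1),(e@h(y+90)).round(1))
E
python3 - <<'E'
from fit import *
run('17',[(77,74),(714,60)],[(27,485),(768,468)],[(30,528),(768,512)],[(125,237),(668,228)])
E
```

```text
plat len 158.7 mid [472.3  35.6] yaw -18.92
bar rear len 119.5 mid [526.1  17. ] yaw -18.67
bar front len 120.2 mid [533.2  14.6] yaw -18.73
block len 118.2 mid [502.7  25.1] yaw -19.16
plat c [529.   16.2] bar c [529.7  15.8] block c [531.1  15.4] dyaw need -0.06
err in plat frame -0.8 0.2
err in plat frame -2.2 0.1
```

Emit:
carry_out([
  {"dx": 1.5, "dy": 0, "dz": -0.6, "roll": 0},
  {"dx": 3, "dy": 0, "dz": -1.2, "roll": 0},
  {"dx": 4, "dy": 0, "dz": -1.2, "roll": 0},
  {"dx": 5, "dy": 0, "dz": -1.2, "roll": 0},
  {"dx": 6, "dy": 0, "dz": -1.2, "roll": 0},
  {"dx": 6, "dy": 0, "dz": -1.2, "roll": 0},
])

```text
time_s: 18.7
ee_pos: [528.3, 16.5, 263.0]
orientation: [0.122, 0.699, -0.125, 0.693]
wrist_force: [0.5, 0.2, -5.7]
width: 0.246
```

Emit:
carry_out([
  {"dx": 1, "dy": 0, "dz": 0, "roll": 0},
  {"dx": 2, "dy": 0, "dz": 0, "roll": 0},
  {"dx": 2, "dy": 0, "dz": 0, "roll": 0},
])

```text
time_s: 19.0
ee_pos: [528.3, 16.5, 260.8]
orientation: [0.122, 0.699, -0.125, 0.693]
wrist_force: [0.2, 0.6, -6.4]
width: 0.245
```

Emit:
carry_out([
  {"dx": 1, "dy": 0, "dz": 0, "roll": 0},
  {"dx": 2, "dy": 0, "dz": 0, "roll": 0},
  {"dx": 2, "dy": 0, "dz": 0, "roll": 0},
])

```text
time_s: 19.3
ee_pos: [528.2, 16.5, 258.6]
orientation: [0.122, 0.699, -0.125, 0.693]
wrist_force: [-0.8, -0.0, -5.2]
width: 0.249
```

Emit:
carry_out([
  {"dx": 1, "dy": 0, "dz": 0, "roll": 0},
  {"dx": 2, "dy": 0, "dz": 0, "roll": 0},
  {"dx": 2, "dy": 0, "dz": 0, "roll": 0},
])

```text
time_s: 19.6
ee_pos: [528.1, 16.5, 256.4]
orientation: [0.122, 0.699, -0.125, 0.693]
wrist_force: [-0.7, 1.2, -5.9]
width: 0.246
```

```bash
python3 wr.py 18
```

```text
t 19.6 pos [528.1  16.5 256.4] yawz -20.12 tilt [-0.54 -0.15] d [0. 0. 0.] roll -1.078297221236312 F [-0.7  1.2 -5.9] w 0.246
```

View pics/z18.png

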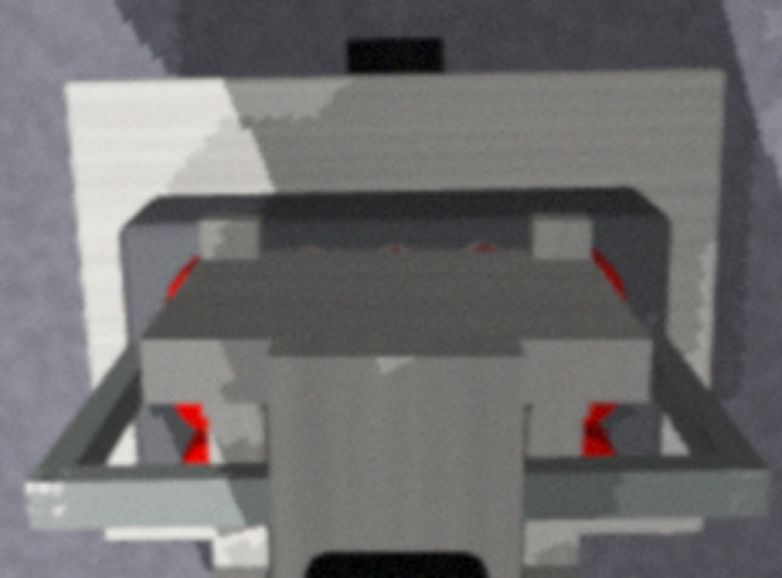

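View pics/y18.png

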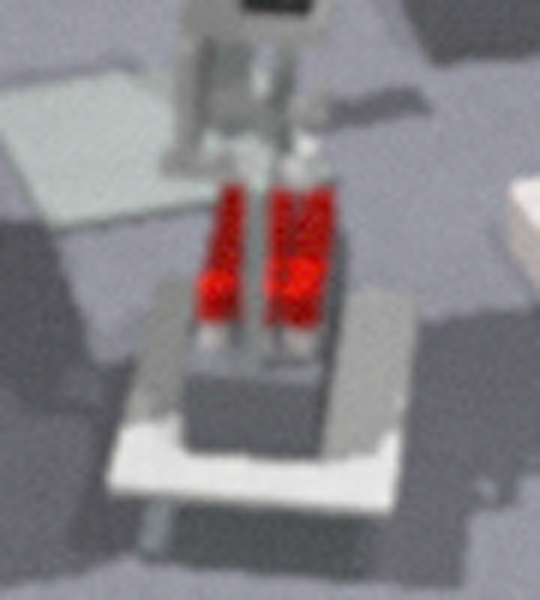

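Emit:
carry_out([
  {"dx": 1, "dy": 0, "dz": 0, "roll": 0},
  {"dx": 2, "dy": 0, "dz": 0, "roll": 0},
  {"dx": 2, "dy": 0, "dz": 0, "roll": 0},
])

```text
time_s: 20.0
ee_pos: [528.2, 16.5, 254.8]
orientation: [0.122, 0.699, -0.125, 0.693]
wrist_force: [0.4, -0.4, -2.6]
width: 0.252
```

```bash
python3 wr.py 19; python3 - <<'E'
from fit import *
run('18',[(66,85),(725,70)],[(27,485),(768,468)],[(30,528),(768,512)],[(122,228),(668,218)],54,55)
P=json.load(open('p18.json'));k=lambda u,v:(200+u/3.4-.35,110+v/3.4-.35)
for z in (45,50,55):
  print(z,[np.linalg.norm(atz('',k(*a),z,P)-atz('',k(*b),z,P)).round(1) for a,b in [((66,85),(725,70)),((106,534),(702,526))]])
E
```

```text
t 20.0 pos [528.2  16.5 254.8] yawz -20.12 tilt [-0.49 -0.14] d [0. 0. 0.] roll -1.0793516489347326 F [ 0.4 -0.4 -2.6] w 0.252
plat len 159.2 mid [472.4  35.4] yaw -18.87
bar rear len 118.5 mid [524.   17.6] yaw -18.67
bar front len 119.2 mid [531.   15.2] yaw -18.72
block len 117.9 mid [498.7  26. ] yaw -19.06
plat c [529.1  16. ] bar c [527.5  16.4] block c [527.1  16.3] dyaw need -0.05
err in plat frame 1.7 0.2
err in plat frame 2.0 0.4
45 [np.float64(163.3), np.float64(163.2)]
50 [np.float64(161.0), np.float64(160.9)]
55 [np.float64(158.7), np.float64(158.6)]
```

View pics/y19.png

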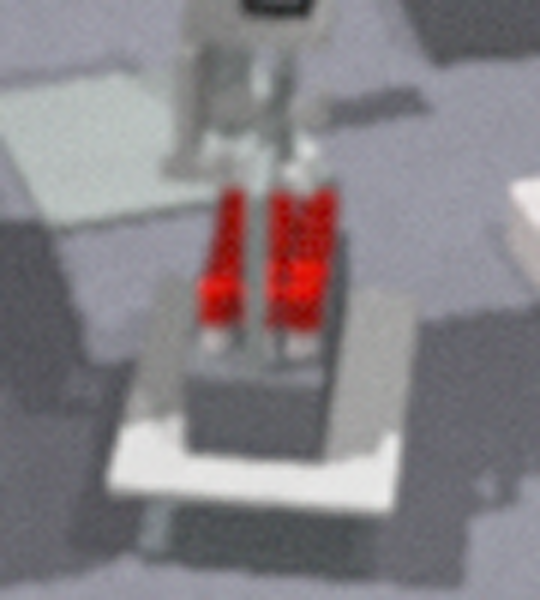

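Emit:
carry_out([
  {"dx": 1, "dy": 0, "dz": 0, "roll": 0},
  {"dx": 2, "dy": 0, "dz": 0, "roll": 0},
  {"dx": 4, "dy": 0, "dz": 0, "roll": 0},
  {"dx": 6, "dy": 0, "dz": 0, "roll": 0},
  {"dx": 8, "dy": 0, "dz": 0, "roll": 0},
  {"dx": 10, "dy": 0, "dz": 0, "roll": 0},
  {"dx": 10, "dy": 0, "dz": 0, "roll": 0},
])

```text
time_s: 20.8
ee_pos: [528.0, 16.5, 244.5]
orientation: [0.122, 0.699, -0.125, 0.693]
wrist_force: [0.2, 0.5, -1.7]
width: 0.245
```

Emit:
carry_out([
  {"dx": 3, "dy": 0, "dz": 0, "roll": 0},
  {"dx": 6, "dy": 0, "dz": 0, "roll": 0},
  {"dx": 9, "dy": 0, "dz": 0, "roll": 0},
  {"dx": 10, "dy": 0, "dz": 0, "roll": 0},
  {"dx": 10, "dy": 0, "dz": 0, "roll": 0},
])

```text
time_s: 21.3
ee_pos: [527.8, 16.5, 234.3]
orientation: [0.122, 0.699, -0.125, 0.693]
wrist_force: [-0.6, 0.9, -2.0]
width: 0.247
```

```bash
python3 wr.py 20
```

```text
t 21.3 pos [527.8  16.5 234.3] yawz -20.12 tilt [-0.55 -0.15] d [0. 0. 0.] roll -1.078803115222314 F [-0.6  0.9 -2. ] w 0.247
```

View pics/z20.png

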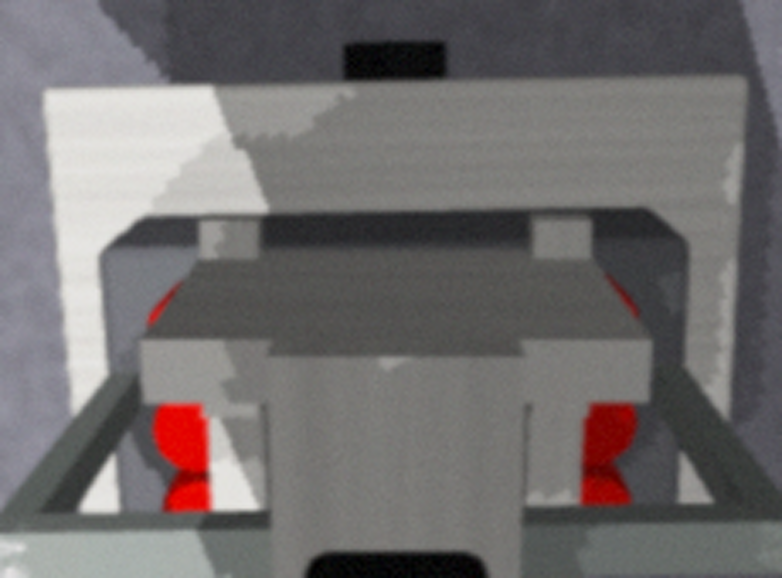

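View pics/y20.png

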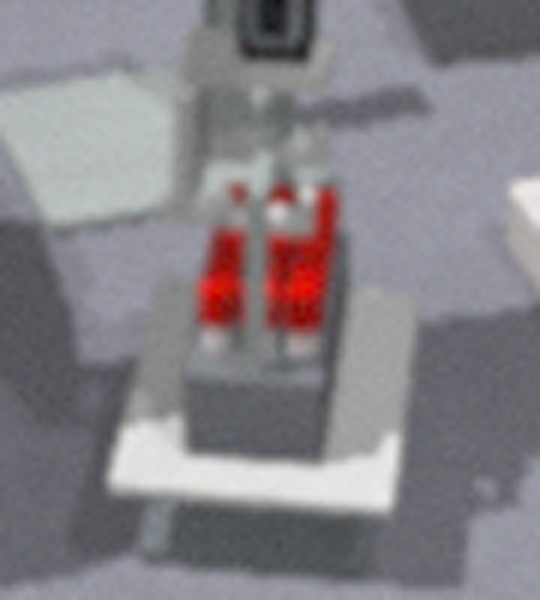

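Emit:
carry_out([
  {"dx": 0, "dy": 0, "dz": -5, "roll": 0},
  {"dx": 0, "dy": 0, "dz": -12, "roll": 0},
  {"dx": 0, "dy": 0, "dz": -20, "roll": 0},
  {"dx": 0, "dy": 0, "dz": -28, "roll": 0},
  {"dx": 0, "dy": 0, "dz": -37, "roll": 0},
  {"dx": 0, "dy": 0, "dz": -46, "roll": 0},
  {"dx": 0, "dy": 0, "dz": -56, "roll": 0},
  {"dx": 0, "dy": 0, "dz": -66, "roll": 0},
])

```text
time_s: 22.2
ee_pos: [465.1, 39.5, 235.2]
orientation: [0.122, 0.699, -0.125, 0.693]
wrist_force: [-0.4, 0.9, -1.4]
width: 0.251
```

Emit:
carry_out([
  {"dx": 0, "dy": 0, "dz": -15, "roll": 0},
  {"dx": 0, "dy": 0, "dz": -30, "roll": 0},
  {"dx": 0, "dy": 0, "dz": -45, "roll": 0},
  {"dx": 0, "dy": 0, "dz": -60, "roll": 0},
])

```text
time_s: 22.6
ee_pos: [407.7, 60.4, 235.6]
orientation: [0.122, 0.699, -0.125, 0.693]
wrist_force: [-0.1, 0.4, -3.2]
width: 0.247
```

```bash
python3 wr.py 21; python3 - <<'E'
from ov import *
plan([440,-260,234],-4.5)
print(sense()['joint_positions'].round(2))
E
```

```text
t 22.6 pos [407.7  60.4 235.6] yawz -20.12 tilt [-0.5  -0.14] d [0. 0. 0.] roll -1.0775560132469764 F [-0.1  0.4 -3.2] w 0.247
t 22.7 pos [407.3  60.6 236.1] yawz -20.07 tilt [-0.47 -0.13] d [   2.6 -289.9  140.7] roll -15.567155594406302 F [-0.1 -0.2 -2. ] w 0.249
[ 0.15 -0.23 -0.11  1.7  -0.    0.5 ]
```

View pics/s21.png

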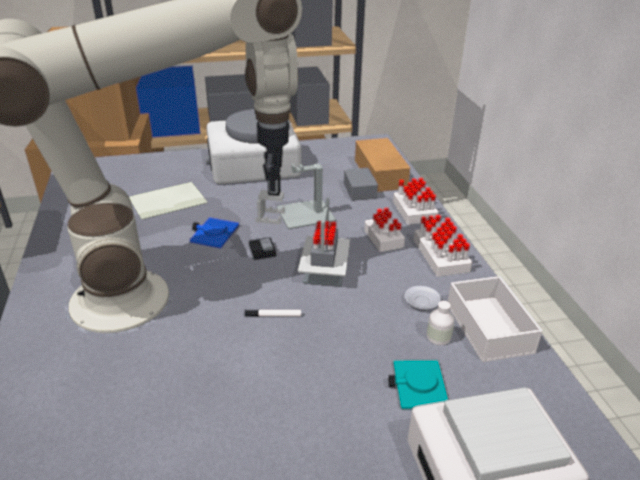

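Emit:
carry_out([
  {"dx": 0, "dy": -25, "dz": 12, "roll": -2},
  {"dx": 0, "dy": -60, "dz": 29, "roll": -4},
  {"dx": 0, "dy": -98, "dz": 48, "roll": -6},
  {"dx": 0, "dy": -137, "dz": 67, "roll": -8},
  {"dx": 0, "dy": -176, "dz": 86, "roll": -10},
  {"dx": 0, "dy": -215, "dz": 105, "roll": -12},
  {"dx": 0, "dy": -252, "dz": 123, "roll": -14},
  {"dx": 0, "dy": -290, "dz": 141, "roll": -15.6},
])

```text
time_s: 23.5
ee_pos: [440.3, -262.4, 236.4]
orientation: [0.026, 0.709, -0.028, 0.704]
wrist_force: [2.0, 0.4, -1.4]
width: 0.249
```

Emit:
carry_out([
  {"dx": 20, "dy": 0, "dz": 0, "roll": 0},
  {"dx": 50, "dy": 0, "dz": 0, "roll": 0},
  {"dx": 80, "dy": 0, "dz": 0, "roll": 0},
  {"dx": 110, "dy": 0, "dz": 0, "roll": 0},
  {"dx": 130, "dy": 0, "dz": 0, "roll": 0},
  {"dx": 140, "dy": 0, "dz": 0, "roll": 0},
  {"dx": 140, "dy": 0, "dz": 0, "roll": 0},
])

```text
time_s: 24.2
ee_pos: [438.7, -262.5, 95.2]
orientation: [0.027, 0.71, -0.028, 0.703]
wrist_force: [0.2, 0.0, -1.9]
width: 0.247
```

```bash
python3 wr.py 22; python3 - <<'E'
from ov import *
snap('top','t22.png')
crop('s22.png',240,270,140,110,5.5,'c22.png'); s,p,R=st();print(p,R.round(4))
E
```

```text
t 24.2 pos [ 438.7 -262.5   95.2] yawz -4.41 tilt [-0.55 -0.08] d [0. 0. 0.] roll 14.629231762721929 F [ 0.2  0.  -1.9] w 0.247
[ 439.8925323  -263.12764175   97.75268524] [[-0.0062  0.0768  0.997 ]
 [-0.0034  0.997  -0.0768]
 [-1.     -0.0039 -0.0059]]
```

View pics/c22.png

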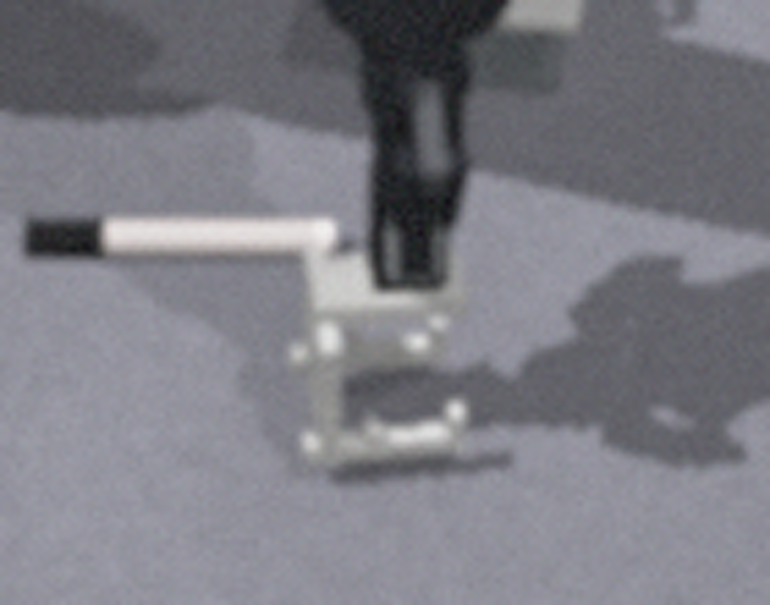

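View pics/t22.png

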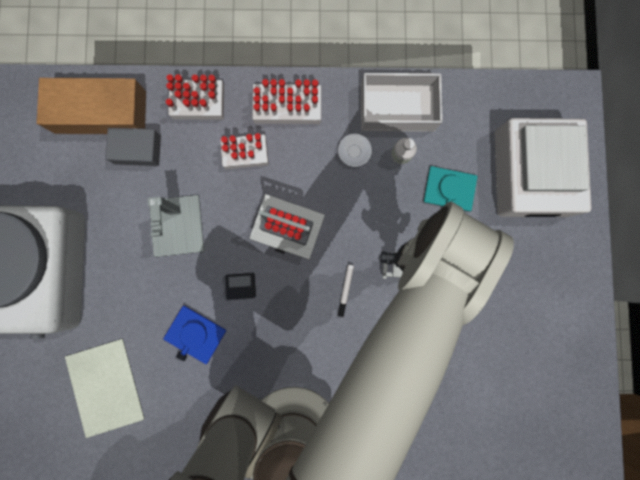

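Emit:
carry_out([
  {"dx": 3, "dy": 0, "dz": 0, "roll": 0},
  {"dx": 6, "dy": 0, "dz": 0, "roll": 0},
  {"dx": 9, "dy": 0, "dz": 0, "roll": 0},
  {"dx": 11, "dy": 0, "dz": 0, "roll": 0},
  {"dx": 12, "dy": 0, "dz": 0, "roll": 0},
  {"dx": 12, "dy": 0, "dz": 0, "roll": 0},
])

```text
time_s: 24.95
ee_pos: [439.7, -263.1, 85.6]
orientation: [0.026, 0.709, -0.028, 0.704]
wrist_force: [-0.7, 0.3, -2.9]
width: 0.242
```

```bash
python3 - <<'E'
from ov import *
s,p,R=st();plan(p)
l=(527.3,15.4,53,-19.1); c=(527.3,15.4,53,-19.1)
ov('t22.png','top',240,180,100,85,8,'o22.png',None,c,None,l)
crop('t22.png',240,180,100,85,8,'o22a.png')
E
```

```text
t 24.95 pos [ 439.7 -263.1   85.6] yawz -4.4 tilt [-0.37 -0.18] d [0. 0. 0.] roll None F [-0.7  0.3 -2.9] w 0.242
```

View pics/o22.png

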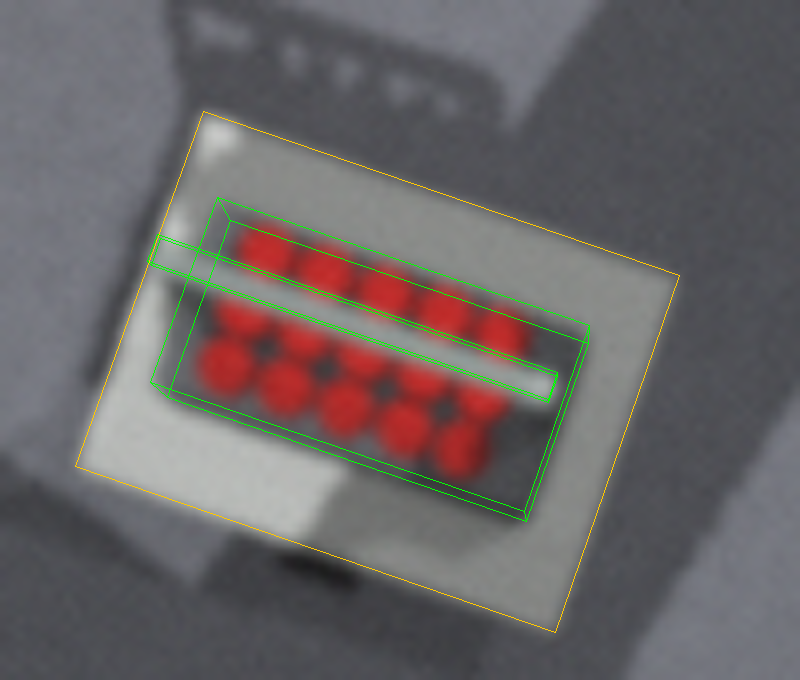

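View pics/o22a.png

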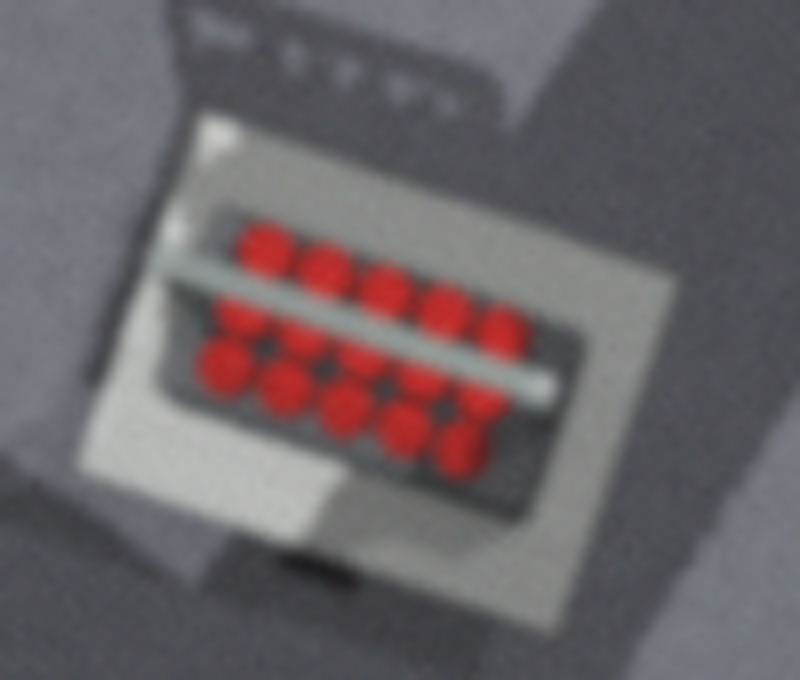

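Emit:
carry_out([
  {"dx": 1, "dy": 0, "dz": 0, "roll": 0},
  {"dx": 2, "dy": 0, "dz": 0, "roll": 0},
  {"dx": 3, "dy": 0, "dz": 0, "roll": 0},
  {"dx": 3.5, "dy": 0, "dz": 0, "roll": 0},
  {"dx": 3.5, "dy": 0, "dz": 0, "roll": 0},
])

```text
time_s: 25.45
ee_pos: [439.6, -263.1, 81.9]
orientation: [0.026, 0.709, -0.028, 0.704]
wrist_force: [-0.8, -0.5, -2.1]
width: 0.25
```

Emit:
carry_out([
  {"dx": 0.5, "dy": 0, "dz": 0, "roll": 0},
  {"dx": 1, "dy": 0, "dz": 0, "roll": 0},
  {"dx": 1, "dy": 0, "dz": 0, "roll": 0},
])

```text
time_s: 25.75
ee_pos: [439.6, -263.0, 80.9]
orientation: [0.026, 0.709, -0.028, 0.704]
wrist_force: [0.0, 0.5, -2.2]
width: 0.249
```

Emit:
carry_out([
  {"dx": 0.5, "dy": 0, "dz": 0, "roll": 0},
  {"dx": 1, "dy": 0, "dz": 0, "roll": 0},
  {"dx": 1, "dy": 0, "dz": 0, "roll": 0},
])

```text
time_s: 26.05
ee_pos: [439.7, -263.2, 80.6]
orientation: [0.026, 0.709, -0.028, 0.705]
wrist_force: [-1.3, -0.4, 4.0]
width: 0.25
```

```bash
python3 wr.py 23; python3 - <<'E'
from ov import *
crop('s23.png',240,270,140,110,5.5,'c23.png')
E
```

```text
t 26.05 pos [ 439.7 -263.2   80.6] yawz -4.4 tilt [-0.34 -0.2 ] d [0. 0. 0.] roll 14.637291866873596 F [-1.3 -0.4  4. ] w 0.25
```

View pics/c23.png

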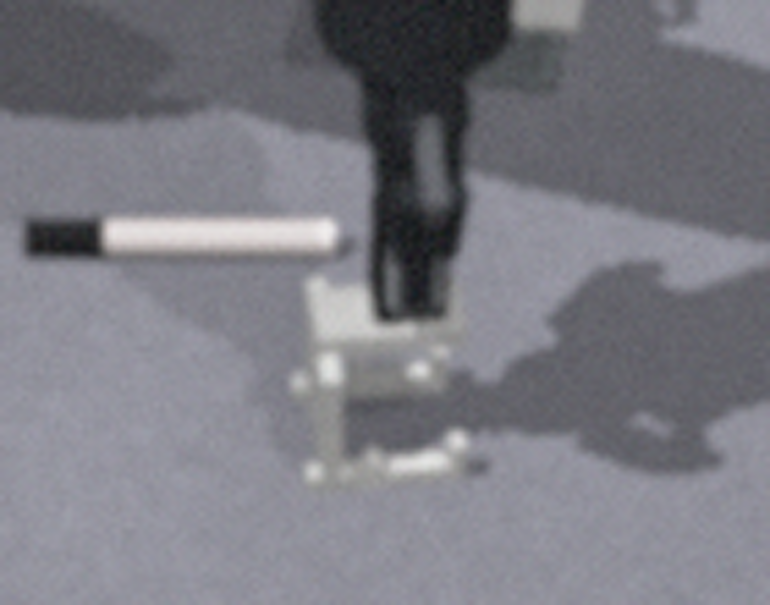

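Emit:
carry_out([
  {"dx": 0, "dy": 0, "dz": 0, "roll": 0},
  {"dx": 0, "dy": 0, "dz": 0, "roll": 0},
  {"dx": 0, "dy": 0, "dz": 0, "roll": 0},
  {"dx": 0, "dy": 0, "dz": 0, "roll": 0},
  {"dx": 0, "dy": 0, "dz": 0, "roll": 0},
  {"dx": 0, "dy": 0, "dz": 0, "roll": 0},
  {"dx": 0, "dy": 0, "dz": 0, "roll": 0},
], jaw=-1)

```text
time_s: 26.85
ee_pos: [439.7, -263.2, 80.6]
orientation: [0.026, 0.709, -0.029, 0.705]
wrist_force: [0.5, -0.9, 0.0]
width: 0.999
```

Emit:
carry_out([
  {"dx": -8, "dy": 0, "dz": 0, "roll": 0},
  {"dx": -25, "dy": 0, "dz": 0, "roll": 0},
  {"dx": -50, "dy": 0, "dz": 0, "roll": 0},
  {"dx": -80, "dy": 0, "dz": 0, "roll": 0},
  {"dx": -120, "dy": 0, "dz": 0, "roll": 0},
  {"dx": -150, "dy": 0, "dz": 0, "roll": 0},
  {"dx": -160, "dy": 0, "dz": 0, "roll": 0},
])

```text
time_s: 27.55
ee_pos: [441.4, -263.0, 244.6]
orientation: [0.025, 0.707, -0.029, 0.706]
wrist_force: [-0.8, -0.1, 0.1]
width: 0.999
```

```bash
python3 wr.py 24; python3 - <<'E'
from ov import *
snap('top','t24.png')
crop('s24.png',220,160,200,220,2.7,'c24.png'); crop('t24.png',220,170,220,150,3.6,'c25.png')
E
```

```text
t 27.55 pos [ 441.4 -263.   244.6] yawz -4.4 tilt [-0.1  -0.35] d [0. 0. 0.] roll 14.637105496408765 F [-0.8 -0.1  0.1] w 0.999
```

View pics/c24.png

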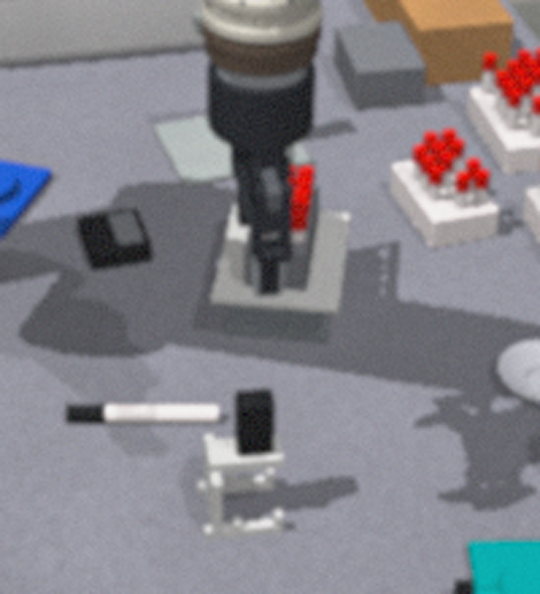

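View pics/c25.png

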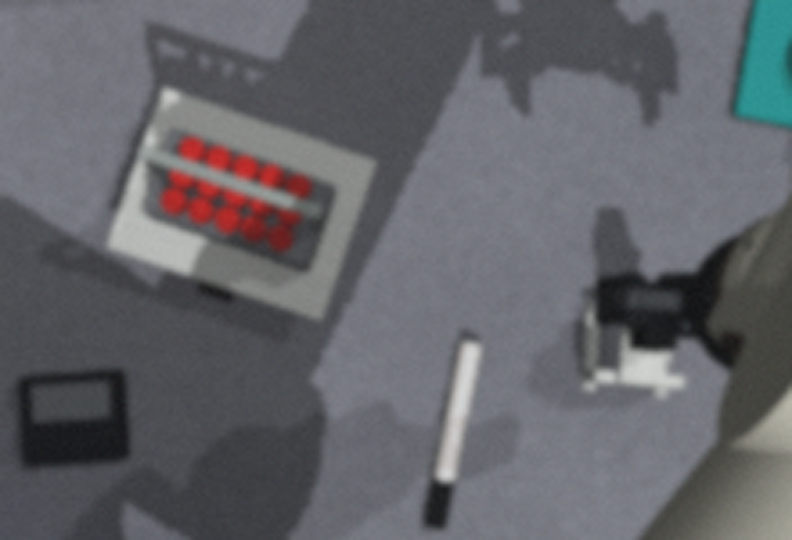

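View pics/w24.png

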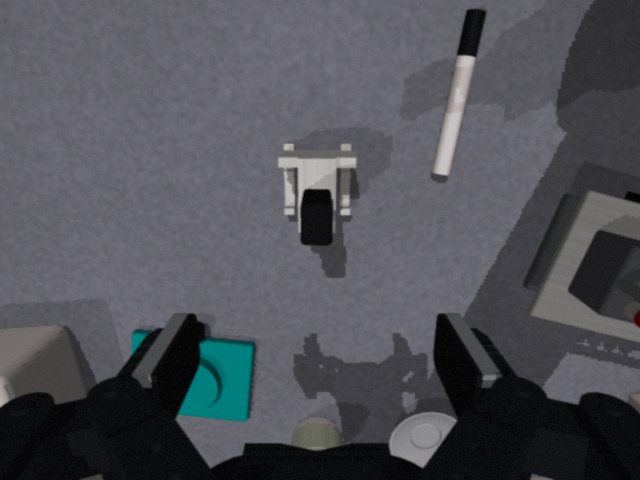

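The wrist picture shows the fork standing upright at about (318, 195). The top view shows the carrier centred on the platform. The gripper is open and clear of everything, so I'm handing in.

```bash
python3 - <<'E'
from h import *
print(job_done()); print(sense()['time_s'])
E
```

```text
the job is handed in; nothing more can be done
None
the job is handed in; nothing more can be done
```

The carrier now stands on the lift-table platform. The fork stands on the bench, about 290 mm from the platform centre and clear of the lift table. I handed the job in at about 27.6 s of the 72 s limit.

- **Carrying:** I took the fork by its handle and hooked it under the bail between the legs. I raised the carrier about 30 mm, drew it off the drip hook and carried it hanging on the fork. The gripper did not touch the carrier.
- **Setting down:** I turned the tool about 1.1° because the carrier hung slightly off square to the fork. I then lowered it slowly until the wrist force showed the platform had taken the weight. That puts the platform about 50 mm above the bench.
- **Fork:** I lowered it about 20 mm to free it from the bail and drew it straight out. I set it down to bench contact near where it started, then opened the gripper and moved up clear.

**Last checks:** In the top view the carrier is within about 1 mm of the platform centre and square with it. The fork is upright, and the marker, dish, bottle, timer and rack look unmoved. The wrist force was close to zero with the gripper open.

**Disagreements:**
- **Centring:** the wrist camera, just before set-down, put the carrier up to 2 mm short of the centre along the platform's x. The top view afterwards did not show this, so I left it.
- **Platform height:** the camera estimates were 52 to 59 mm, a little above the height found by touch.

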